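# Empty the tester's catch tray and bolt it back in line

## Task

Collect every tested casting from the hardness tester's catch tray into the blue tote, and bolt the swung-out tray back in line: drive the tapered drift fully down to its collar through the tray's loose bolt hole and the hole beneath so that the two line up, then take the drift out and put the brass bolt in its place, head fully home. Finish with the drift standing back in a hole of the tool block, and leave the other things on the bench where they are.

Things in the scene. Friction and masses are not known exactly. Their poses are not given: they have to be found in the camera images.
- station: Tester station, fixed. Origin at table height under the middle of its black mounting bar (240 mm along x, 50 mm along y, 58 mm high). The tray lies on the -y side: inside x -146 to 146, y -254 to -29 mm in this frame when in line; floor 18 mm above the table, walls to 45 mm, the wall by the bar to 68 mm. A sloping chute from the tester ends over the wall farthest from the bar.
- base_hole (a point): Centre of the top mouth of the fixed vertical hole in the black mounting bar, 90 mm to +x of the station origin, 58 mm above the table; axes as the station's, z up. 20 mm in diameter, right through the bar to the table. The tray's lug plate covers the bar, so it is seen through the tray's hole.
- tray_hole (a point): Centre of the top mouth of the 20 mm hole in the tray's aluminium lug plate (10 mm thick, lying on the bar, top 68 mm above the table). Turns with the tray. In line it is straight above base_hole, 10 mm higher; at the start it is 5 to 8.5 mm off, towards the station's +y.
- tray (a joint): Swing of the aluminium catch tray on its pivot bolt (the steel hex head on the lug plate, 180 mm to -x of base_hole), rad: 0 in line, 0.028 to 0.047 at the start, positive moves tray_hole to the station's +y; stops at +-0.055. It stays where it is left (friction, about 8 N at the hole).
- casting1: One of three to five dark iron castings (absent ones have no pose), lying in the tray. A bar with round ends 84 mm long (its x axis), 28 mm wide (y), 20 mm high, with a round boss 22 mm in diameter in the middle reaching 38 mm high. Origin: centre of the underside, z up. About 0.32 kg.
- casting2: One of three to five dark iron castings (absent ones have no pose), lying in the tray. A bar with round ends 84 mm long (its x axis), 28 mm wide (y), 20 mm high, with a round boss 22 mm in diameter in the middle reaching 38 mm high. Origin: centre of the underside, z up. About 0.32 kg.
- casting3: One of three to five dark iron castings (absent ones have no pose), lying in the tray. A bar with round ends 84 mm long (its x axis), 28 mm wide (y), 20 mm high, with a round boss 22 mm in diameter in the middle reaching 38 mm high. Origin: centre of the underside, z up. About 0.32 kg.
- casting4: One of three to five dark iron castings (absent ones have no pose), lying in the tray. A bar with round ends 84 mm long (its x axis), 28 mm wide (y), 20 mm high, with a round boss 22 mm in diameter in the middle reaching 38 mm high. Origin: centre of the underside, z up. About 0.32 kg.
- casting5: One of three to five dark iron castings (absent ones have no pose), lying in the tray. A bar with round ends 84 mm long (its x axis), 28 mm wide (y), 20 mm high, with a round boss 22 mm in diameter in the middle reaching 38 mm high. Origin: centre of the underside, z up. About 0.32 kg.
- tote: Blue open tote, outside 300 mm (x) x 220 mm (y), 60 mm high, wall and floor 5 mm; origin at the centre of its underside, z up. Loose, 0.9 kg. Castings may lie anywhere inside, below the rim.
- block: Wooden tool block 230 mm (x) x 70 mm (y), 70 mm high, fixed; origin at the centre of its underside. Three vertical 20 mm holes right through, 75 mm apart along x. Drift, bolt and plug gauge hang in them by their collars, in any order.
- block_hole0 (a point): Centre of the mouth of one hole of the tool block, on the top face, 70 mm above the table.
- block_hole1 (a point): Centre of the mouth of one hole of the tool block, on the top face, 70 mm above the table.
- block_hole2 (a point): Centre of the mouth of one hole of the tool block, on the top face, 70 mm above the table.
- drift: Steel tapered drift, 0.22 kg, upright at the start; origin on its axis at the underside of its collar (30 mm diameter, 6 mm thick), z up to the handle. Below: 16 mm straight, 19.2 mm diameter, then a 45 mm taper to a 6 mm tip, 61 mm below the origin. Above the collar a 20 mm square shank (faces along x and y) from 6 to 44 mm, then a red cap, 22 mm diameter, to 50 mm.
- bolt: Brass bolt, 0.18 kg, upright at the start; origin on its axis at the underside of its flange (34 mm diameter, 4 mm thick), z up. Shank 17 mm in diameter, 50 mm long, the last 8 mm tapered to 9 mm. Hex head above the flange, 26 mm across flats (one pair of flats faces +-x), 24 mm high. No thread: it drops in. When home its flange lies on the lug plate.
- gauge: Plug gauge with a round green handle, hanging in the tool block; bystander. Origin at the underside of its 30 mm collar; handle 22 mm in diameter up to 39 mm above it.
- vblock: Steel V-block, 70 x 50 x 46 mm high, bystander. Origin: centre of the underside.
- puck: Steel hardness reference disc, 64 mm in diameter, 16 mm high, bystander. Origin: centre of the underside.
- spray: White bottle with a red cap, 68 mm in diameter, 190 mm high, bystander. Origin: centre of the underside.
- case: Black caliper case, 85 x 200 x 26 mm, bystander. Origin: centre of the underside.
- driver: Screwdriver lying flat, yellow handle, bystander.

How it is judged:
By the outcome, as a careful person would: the job done as asked, in the order asked, and still so for the second after the job is handed in, with the robot touching nothing.
Of casting1, casting2, casting3, casting4, casting5 only 3 to 5 are there at a start; the rules pass over those that are not, and their reading is None.
At some moment in a run one of casting1, casting2, casting3, casting4, casting5 may be knocked a few centimetres aside while the robot is not near it.
It also fails if it takes over 210 s, if anything falls off the work surface, if the arm or the gripper's body presses on something with over 40 N, if the wrist force passes 120 N, or if a joint passes its speed limit or range.

## Robot

A 6-joint arm with a two-finger parallel gripper is mounted at the origin on the work surface. World frame = base frame: x ahead of the robot, y to its left, z up, the work surface at z = 0. Lengths are in m, angles in rad, forces in N, time in s.
With the tool pointing down it reaches from about 0.4 to 0.825 m from the base axis. Payload 7 kg.
Tool frame: the origin (TCP) lies between the finger pads; the fingertips stand 25 mm ahead of it and the grasp point (between the pads) lies 6 mm ahead of it (bot.nose_length is the distance from the TCP to the fingertips, in m); y points along the fingers, z is the direction in which the jaws open and shut, and the axes are right-handed (so a half turn about y gives the same grasp; the last joint's range is limited). The gripper opens to 88 mm and grips with 3 to 60 N. Pads are 19 mm wide; open, the fingers measure 130 mm over their backs; the gripper's body (78 mm by 193 mm) begins 47 mm behind the grasp point.
Start: joints at [1.637, 0.359, 0.012, 0, -1.224, -0.288], TCP at [0.149, 0.658, 0.252] pointing down, gripper open.
Joint ranges: [-3.07, 3.07], [-1.43, 2.12], [-1.02, 1.25], [-3.03, 1.67], [-3.05, -0], [-3.03, 3.03]. Speed limits (rad/s): [2.39, 2.39, 3.01, 3.14, 3.14, 3.14].

## Interface

Orientations are given as a 3x3 rotation matrix whose columns are the frame's x, y, z axes.
In Python, from cell import bot, vision gives the robot as it stands. The module is installed in compiled form; this text tells all that it offers.
- The arm moves only by the shell command python3 -m pendant 'ROWS' [FORCE]. ROWS is JSON, a list of rows, each an object of numbers: "grip": the opening in per cent of the stroke, from 0 (shut) to 100 (fully open); "tx", "ty", "tz": the shift along the tool's x, y, z in m; "twist": the turn about the tool's y in degrees. In form: [{"grip": .., "tx": .., "ty": .., "tz": .., "twist": ..}, ...]. A call has 1 to 12 rows; each row is the pose to reach, as a shift and turn from the pose measured when the call began, along the tool's axes at that moment; what a row does not reach only later rows make up. A row lasts 1/8 s, in which the tool goes at most 62.5 mm and 10.7 degrees, less where a joint would pass 70% of its speed; a pose out of reach is approached as far as the arm can. A call with a gripper value outside its range is refused whole. The fingers move at their own pace and stop on an object; FORCE is the grip in N (left out, the last holds). Time passes only in rows, so rows that repeat a pose let the fingers close. It gives the time, the measured TCP pose, the force and the opening at its end, in the units of the state.
- bot.sense(): the state, without advancing time (a new reading comes with each control period).
- vision.snapshot(name): name is "scene" or "top"; returns a dict with "frame" (480x640x3 uint8, red, green, blue), "K" (3x3 intrinsics, pixels), "R" (3x3) and "t" (3): a world point X has camera coordinates R X + t. Camera axes: x right, y down, z forward; pixel columns grow to the right and rows downward; lengths in m; the calibration is good to about 2 mm. A picture is of the moment at which its call begins. There is no depth.
- bot.finish_job(): hands the job in, once; it reports no verdict.
Trained networks look in a picture, given as the dict that the camera call returned (one of the last four; its "shot" number tells which), for a name from the list of things; names that differ only in an ending like _2 or _b are one class to them, and where a whole thing is asked for, a point or a joint stands for the part that bears it (a point fixed in the world has none). Each returns a list of dicts, best first, with "p" (0 to 1); they miss things now and then, are a little off and sometimes report something else, mostly with a low value. They report only what shows in the picture. A call takes as long as a camera call.
- vision.masks_of(query, picture): "pixels" (480x640 bool, what is visible of it) and "bbox" ([left, top, width, height] in pixels, round what is visible of it).
The state is a dict: "time_s": time; "qpos": joint angles; "qvel": joint speeds; "tau": joint torques, N m; "tcp_pos": TCP position; "eef_rot": TCP orientation; "force": force on the tool from outside, world axes, zero at the start; "moment": the same for the moment, N m; "grip_width": finger opening in m.
Only numpy, scipy, OpenCV 4.12 (cv2) and the standard library are available. Lean on these libraries where they do the work, as an engineer would, in place of code of your own. Each camera call takes 0.05 s, during which the arm holds its last target. There are 200 camera calls.

## Working session

There is one attempt and no reset: what is moved stays moved. The work goes in short steps, Python scripts to look and compute and a shell command to move; the robot and the scene stay as the last step left them, time stands still between calls to the robot, and variables do not carry over. Pictures are saved under pics/ and viewed, about 12 in all and at most 16, crops included, and the job is handed in when it is done.

```bash
mkdir -p pics
cat > h.py <<'E'
import numpy as np,cv2
from cell import bot,vision
def snap(n,f=None):
    s=vision.snapshot(n)
    if f: cv2.imwrite('pics/'+f,s['frame'][:,:,::-1])
    return s
def ray(s,u,v,z):
    d=s['R'].T@np.linalg.inv(s['K'])@np.array([u,v,1.]);c=-s['R'].T@s['t']
    return c+d*(z-c[2])/d[2]
def proj(s,X):
    p=s['K']@(s['R']@np.array(X,float)+s['t']);return p[:2]/p[2]
E
python3 - <<'E'
from h import *
for n in ['top','scene']:
    s=snap(n,n+'0.png'); print(n,-s['R'].T@s['t'],s['K'][0,0],s['R'].round(3).tolist())
    for q in ['station','tray','casting1','tote','block','drift','bolt','gauge','vblock','puck','spray','case','driver']:
        for m in vision.masks_of(q,s):
            if m['p']<.3: continue
            ys,xs=np.nonzero(m['pixels']); print(q,round(m['p'],2),m['bbox'],xs.mean().round(1),ys.mean().round(1),ray(s,xs.mean(),ys.mean(),.05).round(3))
b=bot.sense();print(b['tcp_pos'],b['eef_rot'],b['grip_width'],b['time_s'],b['force'])
E
```

```text
top [0.39458359 0.11547383 1.30864065] 602.5847336737809 [[-0.021, -1.0, -0.01], [-0.988, 0.023, -0.155], [0.155, 0.007, -0.988]]
station 0.8 [407.4, 186.6, 232.6, 154.6] 512.1 263.4 [ 0.514 -0.278  0.05 ]
tray 0.96 [409.9, 185.7, 134.8, 147.7] 477.2 260.0 [ 0.523 -0.206  0.05 ]
casting1 0.88 [454.0, 199.6, 19.7, 38.5] 464.1 217.8 [ 0.613 -0.183  0.05 ]
casting1 0.83 [498.8, 267.4, 20.4, 40.5] 510.6 286.0 [ 0.467 -0.271  0.05 ]
casting1 0.71 [450.7, 284.7, 19.2, 40.2] 460.6 303.5 [ 0.433 -0.166  0.05 ]
casting1 0.7 [451.9, 242.9, 22.2, 37.7] 463.4 260.2 [ 0.523 -0.177  0.05 ]
casting1 0.67 [501.7, 221.4, 21.2, 44.1] 512.0 243.7 [ 0.556 -0.281  0.05 ]
tote 0.65 [148.9, 214.5, 125.8, 158.3] 211.4 293.4 [0.465 0.351 0.05 ]
block 0.95 [311.6, 201.4, 53.7, 114.5] 338.1 260.0 [0.529 0.085 0.05 ]
drift 0.7 [409.7, 188.6, 137.5, 143.9] 477.3 260.3 [ 0.522 -0.206  0.05 ]
drift 0.51 [330.7, 249.8, 16.7, 13.8] 338.2 257.5 [0.535 0.085 0.05 ]
bolt 0.48 [333.5, 213.1, 18.3, 17.3] 344.7 222.5 [0.609 0.069 0.05 ]
gauge 0.65 [496.2, 266.6, 23.1, 41.8] 510.4 285.9 [ 0.467 -0.271  0.05 ]
gauge 0.63 [3
[... 2328 characters left out ...]
2 [ 0.774 -0.035  0.05 ]
spray 0.92 [508.6, 273.1, 71.8, 81.2] 544.6 314.9 [0.566 0.542 0.05 ]
spray 0.74 [275.7, 183.3, 90.3, 95.0] 319.4 230.2 [0.559 0.092 0.05 ]
case 0.8 [88.3, 230.7, 101.1, 70.2] 138.7 264.8 [ 0.795 -0.188  0.05 ]
case 0.59 [274.3, 182.8, 91.6, 93.6] 319.4 230.3 [0.56  0.092 0.05 ]
driver 0.73 [85.7, 227.1, 101.3, 73.1] 138.8 264.7 [ 0.795 -0.188  0.05 ]
driver 0.61 [288.9, 309.4, 61.3, 93.1] 309.1 370.6 [0.841 0.212 0.05 ]
[0.14848789 0.65845733 0.25157525] [[-9.75500686e-01 -6.37238624e-06 -2.19996391e-01]
 [ 2.19996391e-01  4.20706861e-05 -9.75500685e-01]
 [ 1.54716663e-05 -9.99999999e-01 -3.96380812e-05]] 0.08782847830275964 1.4 [-0.52476981  0.61493691 -0.21350055]
```

Run:
```python
from h import *
a=cv2.imread('pics/top0.png'); c=cv2.resize(a[175:345,300:560],None,fx=3,fy=3,interpolation=2)
b=cv2.imread('pics/scene0.png'); d=cv2.resize(b[130:280,110:370],None,fx=3,fy=3,interpolation=2)
cv2.imwrite('pics/c1.png',c);cv2.imwrite('pics/c2.png',d)
```

```text
(no output)
```

View pics/top0.png

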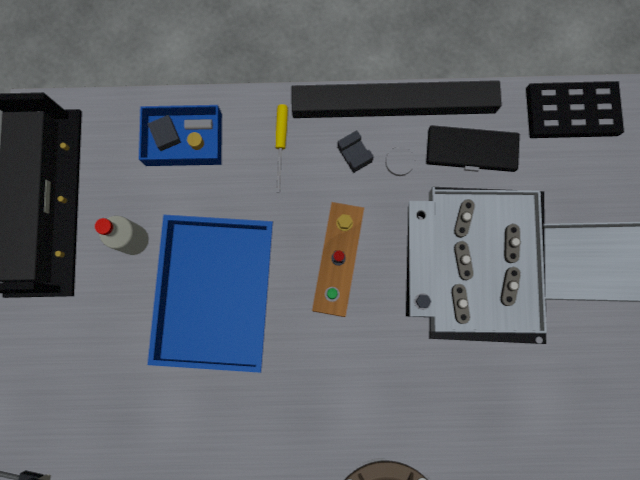

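View pics/c1.png

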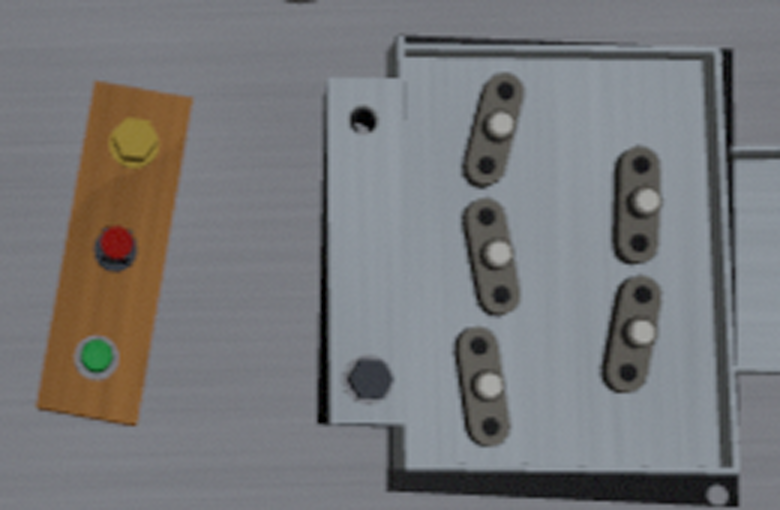

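View pics/c2.png

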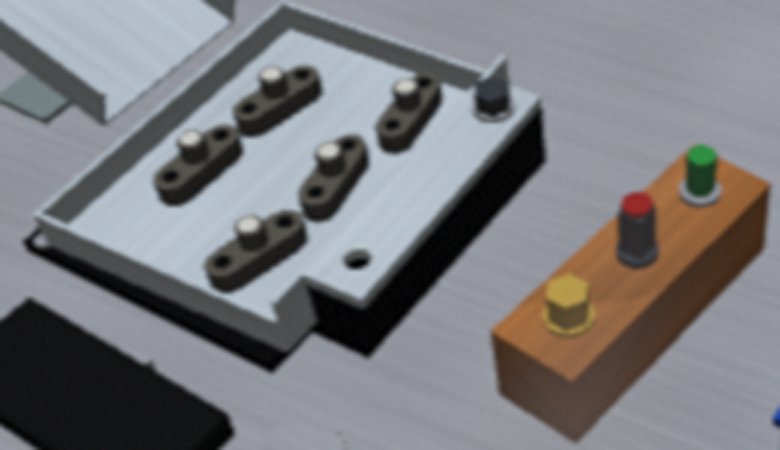

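The view shows five castings in the tray (top image, around (464,218), (464,260), (461,304), (513,243) and (511,286)). The bolt, drift and gauge stand in the block from top to bottom. The lug hole is at about (421,215) and the pivot at about (423,301). Next I'll measure these closely.

```bash
cat >> h.py <<'E'
def tri(sa,pa,sb,pb):
    A=[];b=[]
    for s,p in((sa,pa),(sb,pb)):
        c=-s['R'].T@s['t'];d=s['R'].T@np.linalg.inv(s['K'])@np.array([*p,1.]);d/=np.linalg.norm(d)
        P=np.eye(3)-np.outer(d,d);A.append(P);b.append(P@c)
    return np.linalg.lstsq(np.vstack(A),np.hstack(b),rcond=None)[0]
def castings(s):
    out=[]
    g=s['frame'].astype(int)
    for m in vision.masks_of('casting1',s):
        if m['p']<.3: continue
        M=m['pixels'].astype(np.uint8)
        x0,y0,w,h=[int(v) for v in m['bbox']]
        sub=np.zeros_like(M);sub[y0:y0+h,x0:x0+w]=1
        k=cv2.dilate(M,np.ones((3,3)))*sub
        gg=g.sum(2)*k
        # boss: bright blob near the mask centre
        ys,xs=np.nonzero(M);cx,cy=xs.mean(),ys.mean()
        yy,xx=np.mgrid[:480,:640]
        sel=(gg>420)&(np.hypot(xx-cx,yy-cy)<7)
        if sel.sum()<3: continue
        w=gg[sel]-380
        u,v=(xx[sel]*w).sum()/w.sum(),(yy[sel]*w).sum()/w.sum()
        pts=np.array([ray(s,a,b,.035)[:2] for a,b in zip(xs,ys)])
        ev,V=np.linalg.eigh(np.cov(pts.T));d=V[:,1]
        out.append((ray(s,u,v,.056),np.degrees(np.arctan(d[1]/d[0])),m['p'],sel.sum()))
    return out
E
python3 - <<'E'
from h import *
st=snap('top');ss=snap('scene')
for s in(st,ss):
    for c in castings(s): print(c[0].round(4),round(c[1],1),round(c[2],2),c[3])
def crop(s,u,v,r,f): 
    return cv2.resize(np.ascontiguousarray(s['frame'][v-r:v+r,u-r:u+r,::-1]),None,fx=f,fy=f,interpolation=0)
# scene: hole at c2 (357,260)/3+(110,130)
a=np.hstack([crop(st,421,215,16,12),crop(ss,229,217,16,12)])
b=np.hstack([crop(st,423,301,16,12),crop(ss,274,162,16,12)])
cv2.imwrite('pics/h1.png',np.vstack([a,b]))
E
```

```text
[ 0.4682 -0.2768  0.056 ] -17.7 0.94 38
[ 0.5253 -0.1813  0.056 ] 6.6 0.84 38
[ 0.4342 -0.1697  0.056 ] 5.0 0.72 41
[ 0.5595 -0.2866  0.056 ] -7.3 0.63 33
[ 0.6163 -0.1884  0.056 ] -18.7 0.56 34
[0.564  0.5417 0.056 ] -18.1 0.4 94
```

View pics/h1.png

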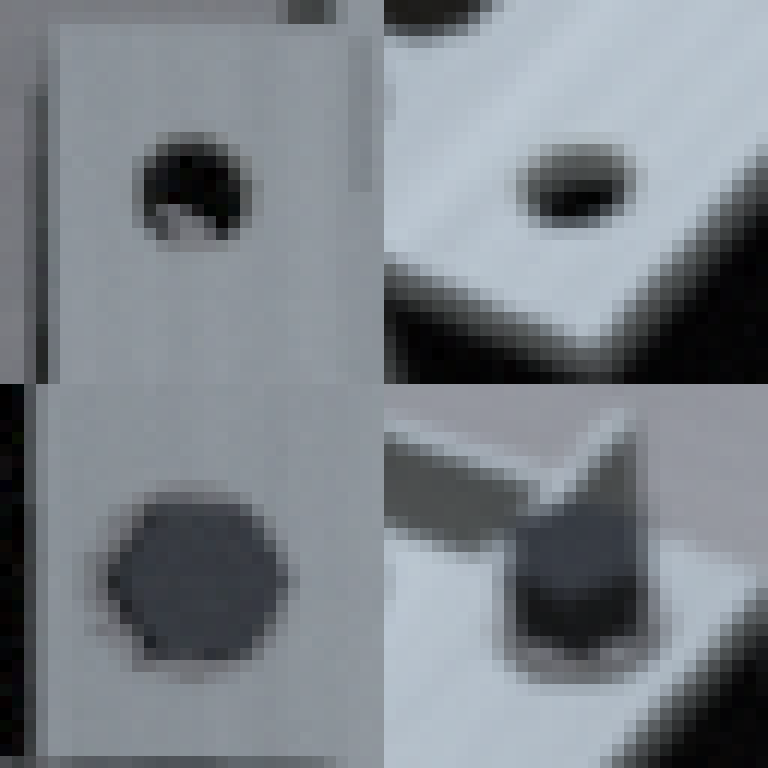

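The enlarged crop shows the tray hole at about (420.6,214.3) in the top image. A sliver of table shows through both holes, so I can fit the base hole by rendering it.

```bash
cat > fit.py <<'E'
from h import *
from scipy.optimize import minimize
def fit(s,u0,v0,r=9,SS=6,verbose=1):
    I=s['frame'][v0-r:v0+r+1,u0-r:u0+r+1].astype(float).mean(2)
    n=(2*r+1)*SS
    uu=u0-r-.5+(np.arange(n)+.5)/SS; vv=v0-r-.5+(np.arange(n)+.5)/SS
    U,V=np.meshgrid(uu,vv)
    c=-s['R'].T@s['t'];D=np.einsum('ij,jab->iab',s['R'].T@np.linalg.inv(s['K']),np.array([U,V,np.ones_like(U)]))
    P={z:(c[:2,None,None]+D[:2]*(z-c[2])/D[2]) for z in(.068,.058,.0)}
    ins=lambda z,p:np.hypot(P[z][0]-p[0],P[z][1]-p[1])<.010
    def masks(p):
        t1=ins(.068,p);t2=ins(.058,p);b1=ins(.058,p[2:]);b2=ins(0.,p[2:])
        L=[~t1,t1&~t2,t1&t2&~(b1&b2),t1&t2&b1&b2]
        return np.stack([cv2.GaussianBlur(cv2.resize(m.astype(np.float32),(2*r+1,)*2,interpolation=cv2.INTER_AREA),(0,0),.5).ravel() for m in L],1)
    def cost(p,full=0):
        A=masks(p);reg=1.0
        B=np.vstack([A,reg*np.eye(4)]);y=np.r_[I.ravel(),reg*np.array([150,70,5,110])]
        x=np.linalg.lstsq(B,y,rcond=None)[0]
        e=((A@x-I.ravel())**2).mean()
        d=p[3]-p[1]
        e+=.0*d
        return (e,x) if full else e
    h=ray(s,u0,v0,.068)[:2];best=None
    for d in(.005,.007,.0085):
        p0=np.r_[h,h+[0,-d]]
        o=minimize(cost,p0,method='Nelder-Mead',options=dict(initial_simplex=np.vstack([p0]+[p0+.0015*np.eye(4)[i] for i in range(4)]),maxiter=400,xatol=1e-5))
        if best is None or o.fun<best.fun: best=o
    if verbose: print('tray',best.x[:2].round(4),'base',best.x[2:].round(4),'diff',((best.x[:2]-best.x[2:])*1e3).round(1),'err',round(best.fun,1),cost(best.x,1)[1].round(0))
    return best.x
E
python3 - <<'E'
from fit import *
st=snap('top');ss=snap('scene')
fit(st,421,214);fit(ss,229,216)
print('hole tri',tri(st,(420.6,214.3),ss,(229.0-.1,216.3)).round(4))
print('pivot',tri(st,(422.8,300.6),ss,(273.6,158.9)).round(4))
# black base bottom edge & chute
pt=lambda x,y:(x/3+300-.33,y/3+175-.33)
for z in(0,.01): print([ray(st,*pt(x,y),z)[:2].round(4) for x,y in((390,490),(738,505))])
# tools
for q,z in(('drift',.12),('bolt',.098),('gauge',.109),('block',.07)):
  for s in(st,ss):
    ms=vision.masks_of(q,s)
    print(q,s is st,[(round(m['p'],2),[float(round(v,1)) for v in m['bbox']]) for m in ms[:3]])
E
```

```text
tray [ 0.6191 -0.0896] base [ 0.6192 -0.0947] diff [-0.   5.1] err 23.2 [148.  98.  11. 119.]
tray [ 0.6201 -0.0903] base [ 0.6204 -0.0923] diff [-0.3  2. ] err 508.3 [187.  95.  15. 110.]
hole tri [ 0.6199 -0.0896  0.0664]
pivot [ 0.4398 -0.0825  0.0889]
[array([ 0.3631, -0.1069]), array([ 0.3474, -0.3527])]
[array([ 0.3633, -0.1052]), array([ 0.3478, -0.3491])]
drift True [(0.66, [331.9, 249.4, 13.8, 12.4])]
drift False [(0.8, [312.2, 193.5, 16.9, 26.1]), (0.52, [336.2, 176.7, 15.9, 24.1]), (0.51, [2.3, 0.3, 289.0, 253.0])]
bolt True [(0.71, [333.8, 213.6, 18.8, 15.7]), (0.47, [147.6, 214.6, 125.3, 159.1]), (0.25, [409.0, 186.3, 137.3, 146.6])]
bolt False [(0.55, [291.8, 223.2, 14.5, 21.2])]
gauge True [(0.74, [324.0, 285.9, 14.6, 16.2])]
gauge False [(0.66, [335.3, 177.5, 14.9, 23.4]), (0.28, [121.8, 127.8, 166.9, 118.6])]
block True [(0.78, [313.2, 201.8, 51.3, 114.2]), (0.52, [499.9, 267.9, 20.3, 38.3])]
block False [(0.68, [274.2, 179.3, 92.3, 98.6]), (0.15, [231.6, 283.2, 31.6, 47.1])]
```

```bash
cat >> h.py <<'E'
def plan(x,y,tip,ang=None):
    "tool row to reach world x,y, fingertip height, jaw axis angle (deg, mod 180)"
    b=bot.sense();R=b['eef_rot'];d=R.T@(np.array([x,y,tip+.025])-b['tcp_pos'])
    cur=np.degrees(np.arctan2(R[1,2],R[0,2])); tw=0
    if ang is not None:
        tw=-((ang-cur+90)%180-90)
    print(f"plan ({x:.4f},{y:.4f},tip {tip:.3f}): tx {d[0]:.4f} ty {d[1]:.4f} tz {d[2]:.4f} twist {tw:.1f} (alt {tw+180:.0f}/{tw-180:.0f})  rows {np.linalg.norm(d)/.0625:.1f}")
def st():
    b=bot.sense();R=b['eef_rot'];print('t',round(b['time_s'],2),'tcp',b['tcp_pos'].round(4),'tip',round(b['tcp_pos'][2]-.025,4),'jaw',round(np.degrees(np.arctan2(R[1,2],R[0,2])),1),'w',round(b['grip_width']*1e3,1),'F',np.round(b['force'],1),'q',np.round(b['qpos'],2), 'tilt',np.round(R[2,[0,2]],4))
def blob(s,rng):
    hsv=cv2.cvtColor(s['frame'],cv2.COLOR_RGB2HSV);m=cv2.inRange(hsv,np.array(rng[0]),np.array(rng[1]))
    n,l,stt,c=cv2.connectedComponentsWithStats(m)
    return [(c[i].round(2),stt[i,:5]) for i in range(1,n) if stt[i,4]>15]
E
python3 - <<'E'
from h import *
st();plan(.616,-.188,.15,-18.7)
a=snap('top');b=snap('scene')
for nm,r in(('red',((0,120,90),(8,255,255))),('yel',((22,90,60),(34,255,255))),('grn',((45,100,60),(80,255,255)))):
    for s in(a,b): print(nm,s is a,[(c.tolist(),t.tolist(),ray(s,*c,.12).round(4).tolist()) for c,t in blob(s,r)])
E
```

```text
t 2.1 tcp [0.1485 0.6585 0.2515] tip 0.2265 jaw -102.7 w 87.4 F [ 0.3 -0.1  0.1] q [ 1.64  0.36  0.01 -0.   -1.22 -0.29] tilt [0. 0.]
plan (0.6160,-0.1880,tip 0.150): tx -0.6422 ty 0.0765 tz 0.7229 twist -84.0 (alt 96/-264)  rows 15.5
red True [([102.57, 225.72], [95, 218, 16, 17, 203], [0.6014, 0.5576, 0.12]), ([338.49, 255.09], [334, 250, 10, 11, 87], [0.5316, 0.086, 0.12])]
red False [([322.33, 197.58], [318, 194, 10, 8, 64], [0.5338, 0.0868, 0.12]), ([570.55, 279.01], [560, 271, 22, 17, 266], [0.5284, 0.5532, 0.12])]
yel True [([281.11, 125.69], [275, 104, 13, 45, 472], [0.8015, 0.1968, 0.12]), ([194.85, 140.34], [188, 133, 15, 17, 181], [0.7746, 0.374, 0.12]), ([63.44, 145.59], [60, 142, 9, 8, 39], [0.77, 0.644, 0.12]), ([60.93, 198.8], [57, 196, 9, 7, 41], [0.6586, 0.644, 0.12]), ([344.15, 222.42], [337, 215, 15, 16, 196], [0.597, 0.0729, 0.12]), ([58.51, 253.7], [55, 251, 9, 6, 43], [0.5469, 0.6438, 0.12])]
yel False [([298.55, 226.76], [293, 222, 12, 10, 87], [0.6238, 0.0806, 0.12]), ([628.75, 349.2], [625, 346, 9, 8, 51], [0.6265, 0.6456, 0.12]), ([305.48, 377.0], [286, 349, 40, 56, 858], [0.8785, 0.2271, 0.12]), ([421.29, 405.72], [412, 396, 19, 20, 294], [0.8445, 0.3909, 0.12]), ([626.29, 413.66], [621, 410, 11, 8, 59], [0.7322, 0.6456, 0.12])]
grn True [([331.73, 293.1], [327, 288, 10, 11, 88], [0.4568, 0.1012, 0.12])]
grn False [([343.39, 182.19], [339, 179, 10, 8, 59], [0.4741, 0.1063, 0.12])]
```

```bash
python3 -m pendant '[{"grip":55,"tx":-0.16,"ty":0,"tz":0.18,"twist":24},{"grip":55,"tx":-0.32,"ty":0,"tz":0.36,"twist":48},{"grip":55,"tx":-0.48,"ty":0.02,"tz":0.54,"twist":72},{"grip":55,"tx":-0.642,"ty":0.05,"tz":0.723,"twist":96},{"grip":55,"tx":-0.642,"ty":0.05,"tz":0.723,"twist":96},{"grip":55,"tx":-0.642,"ty":0.0765,"tz":0.723,"twist":96},{"grip":55,"tx":-0.642,"ty":0.0765,"tz":0.723,"twist":96},{"grip":55,"tx":-0.642,"ty":0.0765,"tz":0.723,"twist":96},{"grip":55,"tx":-0.642,"ty":0.0765,"tz":0.723,"twist":96},{"grip":55,"tx":-0.642,"ty":0.0765,"tz":0.723,"twist":96},{"grip":55,"tx":-0.642,"ty":0.0765,"tz":0.723,"twist":96},{"grip":55,"tx":-0.642,"ty":0.0765,"tz":0.723,"twist":96}]' 40
python3 -c "
from h import *
st();plan(.616,-.188,.15,-18.7)"
```

```text
time_s: 3.7
tcp_pos: [0.5107, 0.0021, 0.1978]
eef_rot: [[0.321, 0.001, -0.947], [0.947, 0.0, 0.321], [0.001, -1.0, -0.001]]
force: [0.5, 1.7, 0.6]
grip_width: 0.0481
t 3.7 tcp [0.5107 0.0021 0.1978] tip 0.1728 jaw 161.3 w 48.1 F [0.5 1.7 0.6] q [ 0.39  0.13 -0.42  0.   -1.01 -0.72] tilt [ 0.0008 -0.0011]
plan (0.6160,-0.1880,tip 0.150): tx -0.1464 ty 0.0228 tz -0.1607 twist 0.0 (alt 180/-180)  rows 3.5
```

```bash
python3 -m pendant '[{"grip":55,"tx":-0.1464,"ty":0.0228,"tz":-0.1607,"twist":0},{"grip":55,"tx":-0.1464,"ty":0.0228,"tz":-0.1607,"twist":0},{"grip":55,"tx":-0.1464,"ty":0.0228,"tz":-0.1607,"twist":0},{"grip":55,"tx":-0.1464,"ty":0.0228,"tz":-0.1607,"twist":0},{"grip":55,"tx":-0.1464,"ty":0.0228,"tz":-0.1607,"twist":0},{"grip":55,"tx":-0.1464,"ty":0.07,"tz":-0.1607,"twist":0},{"grip":55,"tx":-0.1464,"ty":0.11,"tz":-0.1607,"twist":0},{"grip":55,"tx":-0.1464,"ty":0.131,"tz":-0.1607,"twist":0},{"grip":55,"tx":-0.1464,"ty":0.131,"tz":-0.1607,"twist":0},{"grip":0,"tx":-0.1464,"ty":0.131,"tz":-0.1607,"twist":0},{"grip":0,"tx":-0.1464,"ty":0.131,"tz":-0.1607,"twist":0},{"grip":0,"tx":-0.1464,"ty":0.131,"tz":-0.1607,"twist":0}]' 40
python3 -c "
from h import *
st();plan(.55,.29,.175);plan(.55,.29,.031)"
```

```text
time_s: 5.2
tcp_pos: [0.6164, -0.1879, 0.0675]
eef_rot: [[0.32, 0.002, -0.947], [0.947, 0.0, 0.32], [0.001, -1.0, -0.002]]
force: [-0.4, 0.3, 0.1]
grip_width: 0.0236
t 5.2 tcp [ 0.6164 -0.1879  0.0675] tip 0.0425 jaw 161.3 w 23.6 F [-0.4  0.3  0.1] q [ 0.01  0.47 -0.27 -0.   -0.82 -0.33] tilt [ 0.0012 -0.0021]
plan (0.5500,0.2900,tip 0.175): tx 0.4316 ty -0.1324 tz 0.2158 twist 0.0 (alt 180/-180)  rows 8.0
plan (0.5500,0.2900,tip 0.031): tx 0.4314 ty 0.0116 tz 0.2161 twist 0.0 (alt 180/-180)  rows 7.7
```

```bash
python3 -m pendant '[{"grip":0,"tx":0,"ty":0,"tz":0,"twist":0},{"grip":0,"tx":0,"ty":-0.05,"tz":0,"twist":0},{"grip":0,"tx":0,"ty":-0.1,"tz":0,"twist":0},{"grip":0,"tx":0.05,"ty":-0.132,"tz":0.02,"twist":0},{"grip":0,"tx":0.1,"ty":-0.132,"tz":0.05,"twist":0},{"grip":0,"tx":0.15,"ty":-0.132,"tz":0.075,"twist":0},{"grip":0,"tx":0.21,"ty":-0.132,"tz":0.105,"twist":0},{"grip":0,"tx":0.26,"ty":-0.132,"tz":0.13,"twist":0},{"grip":0,"tx":0.31,"ty":-0.132,"tz":0.155,"twist":0},{"grip":0,"tx":0.36,"ty":-0.132,"tz":0.18,"twist":0},{"grip":0,"tx":0.41,"ty":-0.132,"tz":0.205,"twist":0},{"grip":0,"tx":0.431,"ty":-0.132,"tz":0.216,"twist":0}]' 40
python3 -c "
from h import *
st();plan(.55,.29,.0315)
s=snap('top','lift1.png')
print([ray(s,u,v,.06)[:2].round(3).tolist() for u,v in((165,215),(273,222),(262,372),(150,365))])"
```

```text
time_s: 6.7
tcp_pos: [0.5485, 0.2921, 0.1988]
eef_rot: [[0.319, 0.001, -0.948], [0.948, 0.0, 0.319], [0.001, -1.0, -0.001]]
force: [0.9, -1.0, -4.6]
grip_width: 0.0209
t 6.7 tcp [0.5485 0.2921 0.1988] tip 0.1738 jaw 161.4 w 20.9 F [ 0.9 -1.  -4.6] q [ 0.8   0.31 -0.19  0.   -1.07 -1.13] tilt [ 0.0006 -0.0012]
plan (0.5500,0.2900,tip 0.032): tx -0.0016 ty 0.1423 tz -0.0019 twist 0.0 (alt 180/-180)  rows 2.3
[[0.632, 0.448], [0.612, 0.22], [0.304, 0.246], [0.322, 0.473]]
```

```bash
python3 -m pendant '[{"grip":0,"tx":0,"ty":0.05,"tz":0,"twist":0},{"grip":0,"tx":0,"ty":0.1,"tz":0,"twist":0},{"grip":0,"tx":0,"ty":0.13,"tz":0,"twist":0},{"grip":0,"tx":0,"ty":0.1423,"tz":0,"twist":0},{"grip":0,"tx":0,"ty":0.1423,"tz":0,"twist":0},{"grip":55,"tx":0,"ty":0.1423,"tz":0,"twist":0},{"grip":55,"tx":0,"ty":0.1423,"tz":0,"twist":0},{"grip":55,"tx":0,"ty":0.1,"tz":0,"twist":0},{"grip":55,"tx":0,"ty":0.04,"tz":0,"twist":0},{"grip":55,"tx":0,"ty":0,"tz":0,"twist":0}]' 40
python3 -c "
from h import *
s=snap('top')
for c in castings(s): print(c[0].round(4),round(c[1],1),round(c[2],2),c[3])
st();plan(.5595,-.2866,.15,-7.3)"
```

```text
time_s: 8.0
tcp_pos: [0.5495, 0.2941, 0.203]
eef_rot: [[0.318, 0.005, -0.948], [0.948, 0.004, 0.318], [0.005, -1.0, -0.004]]
force: [0.9, 0.7, 0.3]
grip_width: 0.0479
[0.5472 0.2911 0.056 ] -12.9 0.77 38
[ 0.4683 -0.2766  0.056 ] -15.9 0.76 43
[ 0.5597 -0.2867  0.056 ] -7.1 0.72 39
[ 0.4343 -0.1696  0.056 ] 4.9 0.58 42
[ 0.5252 -0.1812  0.056 ] 7.6 0.57 42
t 8.1 tcp [0.5511 0.2952 0.2058] tip 0.1808 jaw 161.5 w 48.5 F [ 0.   0.3 -0.3] q [ 0.81  0.3  -0.18  0.   -1.08 -1.13] tilt [ 0.0104 -0.0076]
plan (0.5595,-0.2866,tip 0.150): tx -0.5494 ty 0.0265 tz -0.1924 twist -11.2 (alt 169/-191)  rows 9.3
```

```bash
python3 -m pendant '[{"grip":55,"tx":-0.06,"ty":0,"tz":-0.02,"twist":0},{"grip":55,"tx":-0.55,"ty":0.01,"tz":-0.192,"twist":-11},{"grip":55,"tx":-0.55,"ty":0.01,"tz":-0.192,"twist":-11},{"grip":55,"tx":-0.55,"ty":0.01,"tz":-0.192,"twist":-11},{"grip":55,"tx":-0.55,"ty":0.01,"tz":-0.192,"twist":-11},{"grip":55,"tx":-0.55,"ty":0.01,"tz":-0.192,"twist":-11},{"grip":55,"tx":-0.55,"ty":0.01,"tz":-0.192,"twist":-11},{"grip":55,"tx":-0.55,"ty":0.01,"tz":-0.192,"twist":-11},{"grip":55,"tx":-0.55,"ty":0.0265,"tz":-0.192,"twist":-11},{"grip":55,"tx":-0.55,"ty":0.0265,"tz":-0.192,"twist":-11},{"grip":55,"tx":-0.55,"ty":0.0265,"tz":-0.192,"twist":-11},{"grip":55,"tx":-0.55,"ty":0.0265,"tz":-0.192,"twist":-11}]'
python3 -c "
from h import *
st();plan(.5595,-.2866,.0415,-7.3)"
```

```text
time_s: 9.6
tcp_pos: [0.5591, -0.2864, 0.1755]
eef_rot: [[0.13, 0.011, -0.991], [0.991, 0.007, 0.13], [0.009, -1.0, -0.01]]
force: [0.0, -0.3, 0.6]
grip_width: 0.048
t 9.6 tcp [ 0.5591 -0.2864  0.1755] tip 0.1505 jaw 172.5 w 48.0 F [ 0.  -0.3  0.6] q [-0.17  0.34 -0.2  -0.01 -1.03  0.04] tilt [ 0.0088 -0.0101]
plan (0.5595,-0.2866,tip 0.042): tx -0.0011 ty 0.1090 tz 0.0007 twist -0.2 (alt 180/-180)  rows 1.7
```

```bash
python3 -m pendant '[{"grip":55,"tx":-0.001,"ty":0.05,"tz":0,"twist":0},{"grip":55,"tx":-0.001,"ty":0.09,"tz":0,"twist":0},{"grip":55,"tx":-0.001,"ty":0.109,"tz":0,"twist":0},{"grip":55,"tx":-0.001,"ty":0.109,"tz":0,"twist":0},{"grip":0,"tx":-0.001,"ty":0.109,"tz":0,"twist":0},{"grip":0,"tx":-0.001,"ty":0.109,"tz":0,"twist":0},{"grip":0,"tx":-0.001,"ty":0.109,"tz":0,"twist":0},{"grip":0,"tx":-0.001,"ty":0.109,"tz":0,"twist":0},{"grip":0,"tx":-0.001,"ty":0.06,"tz":0,"twist":0},{"grip":0,"tx":-0.001,"ty":0,"tz":0,"twist":0},{"grip":0,"tx":-0.001,"ty":-0.022,"tz":0,"twist":0},{"grip":0,"tx":-0.001,"ty":-0.022,"tz":0,"twist":0}]' 40
python3 -c "
from h import *
st();plan(.55,.35,.173)"
```

```text
time_s: 11.1
tcp_pos: [0.5594, -0.2878, 0.1992]
eef_rot: [[0.13, 0.015, -0.991], [0.991, 0.007, 0.13], [0.009, -1.0, -0.014]]
force: [-0.2, -0.0, -4.4]
grip_width: 0.0211
t 11.1 tcp [ 0.5594 -0.2878  0.1992] tip 0.1742 jaw 172.5 w 21.1 F [-0.2 -0.  -4.4] q [-0.17  0.32 -0.17 -0.01 -1.07  0.05] tilt [ 0.0088 -0.0137]
plan (0.5500,0.3500,tip 0.173): tx 0.6311 ty 0.0055 tz 0.0926 twist 0.0 (alt 180/-180)  rows 10.2
```

```bash
python3 -m pendant '[{"grip":0,"tx":0.05,"ty":0,"tz":0.007,"twist":0},{"grip":0,"tx":0.631,"ty":0,"tz":0.0926,"twist":0},{"grip":0,"tx":0.631,"ty":0,"tz":0.0926,"twist":0},{"grip":0,"tx":0.631,"ty":0,"tz":0.0926,"twist":0},{"grip":0,"tx":0.631,"ty":0,"tz":0.0926,"twist":0},{"grip":0,"tx":0.631,"ty":0,"tz":0.0926,"twist":0},{"grip":0,"tx":0.631,"ty":0,"tz":0.0926,"twist":0},{"grip":0,"tx":0.631,"ty":0,"tz":0.0926,"twist":0},{"grip":0,"tx":0.631,"ty":0,"tz":0.0926,"twist":0},{"grip":0,"tx":0.631,"ty":0,"tz":0.0926,"twist":0},{"grip":0,"tx":0.631,"ty":0,"tz":0.0926,"twist":0},{"grip":0,"tx":0.631,"ty":0,"tz":0.0926,"twist":0}]'
python3 -c "
from h import *
st();plan(.55,.35,.0315)"
```

```text
time_s: 12.6
tcp_pos: [0.5488, 0.3509, 0.2008]
eef_rot: [[0.129, 0.012, -0.992], [0.992, 0.005, 0.129], [0.006, -1.0, -0.011]]
force: [-0.3, -0.3, -2.7]
grip_width: 0.0206
t 12.6 tcp [0.5488 0.3509 0.2008] tip 0.1758 jaw 172.6 w 20.6 F [-0.3 -0.3 -2.7] q [ 0.87  0.35 -0.13  0.01 -1.09 -1.  ] tilt [ 0.006  -0.0112]
plan (0.5500,0.3500,tip 0.032): tx -0.0016 ty 0.1443 tz 0.0004 twist 0.0 (alt 180/-180)  rows 2.3
```

```bash
python3 -m pendant '[{"grip":0,"tx":0,"ty":0.05,"tz":0,"twist":0},{"grip":0,"tx":0,"ty":0.1,"tz":0,"twist":0},{"grip":0,"tx":0,"ty":0.13,"tz":0,"twist":0},{"grip":0,"tx":0,"ty":0.144,"tz":0,"twist":0},{"grip":0,"tx":0,"ty":0.144,"tz":0,"twist":0},{"grip":55,"tx":0,"ty":0.144,"tz":0,"twist":0},{"grip":55,"tx":0,"ty":0.144,"tz":0,"twist":0},{"grip":55,"tx":0,"ty":0.1,"tz":0,"twist":0},{"grip":55,"tx":0,"ty":0.04,"tz":0,"twist":0},{"grip":55,"tx":0,"ty":0,"tz":0,"twist":0},{"grip":55,"tx":0,"ty":0,"tz":0,"twist":0}]' 40
python3 -c "
from h import *
s=snap('top')
for c in castings(s): print(c[0].round(4),round(c[1],1),round(c[2],2),c[3])
st();plan(.5252,-.1812,.15,7)"
```

```text
time_s: 13.98
tcp_pos: [0.5506, 0.3525, 0.2065]
eef_rot: [[0.128, 0.019, -0.992], [0.992, 0.011, 0.128], [0.013, -1.0, -0.017]]
force: [0.1, 0.1, -0.7]
grip_width: 0.0483
[0.5472 0.2917 0.056 ] -17.4 0.89 41
[0.5492 0.3486 0.056 ] -3.1 0.89 39
[ 0.4342 -0.1696  0.056 ] 3.1 0.86 42
[ 0.5253 -0.1811  0.056 ] 6.6 0.71 41
[ 0.4684 -0.2767  0.056 ] -16.8 0.63 42
t 14.07 tcp [0.5489 0.3511 0.2021] tip 0.1771 jaw 172.6 w 48.5 F [ 0.1  1.  -0.7] q [ 0.87  0.35 -0.13  0.01 -1.08 -1.  ] tilt [ 0.0083 -0.0124]
plan (0.5252,-0.1812,tip 0.150): tx -0.5311 ty 0.0233 tz -0.0447 twist -14.4 (alt 166/-194)  rows 8.5
```

```bash
python3 -m pendant '[{"grip":55,"tx":-0.05,"ty":0,"tz":-0.004,"twist":0},{"grip":55,"tx":-0.531,"ty":0.0,"tz":-0.0447,"twist":-14},{"grip":55,"tx":-0.531,"ty":0.0,"tz":-0.0447,"twist":-14},{"grip":55,"tx":-0.531,"ty":0.0,"tz":-0.0447,"twist":-14},{"grip":55,"tx":-0.531,"ty":0.0,"tz":-0.0447,"twist":-14},{"grip":55,"tx":-0.531,"ty":0.0,"tz":-0.0447,"twist":-14},{"grip":55,"tx":-0.531,"ty":0.0,"tz":-0.0447,"twist":-14},{"grip":55,"tx":-0.531,"ty":0.0,"tz":-0.0447,"twist":-14},{"grip":55,"tx":-0.531,"ty":0.0233,"tz":-0.0447,"twist":-14},{"grip":55,"tx":-0.531,"ty":0.0233,"tz":-0.0447,"twist":-14},{"grip":55,"tx":-0.531,"ty":0.0233,"tz":-0.0447,"twist":-14},{"grip":55,"tx":-0.531,"ty":0.0233,"tz":-0.0447,"twist":-14}]'
python3 -c "
from h import *
st();plan(.5253,-.1811,.0415,7)"
```

```text
time_s: 15.58
tcp_pos: [0.5255, -0.1802, 0.1752]
eef_rot: [[-0.116, 0.014, -0.993], [0.993, 0.007, -0.116], [0.005, -1.0, -0.014]]
force: [-0.9, 0.0, -0.1]
grip_width: 0.048
t 15.57 tcp [ 0.5255 -0.1802  0.1752] tip 0.1502 jaw -173.3 w 48.0 F [-0.9  0.  -0.1] q [ 0.02  0.22 -0.36 -0.01 -0.97  0.1 ] tilt [ 0.0049 -0.0144]
plan (0.5253,-0.1811,tip 0.042): tx -0.0014 ty 0.1087 tz 0.0019 twist -0.3 (alt 180/-180)  rows 1.7
```

```bash
python3 -m pendant '[{"grip":55,"tx":-0.001,"ty":0.05,"tz":0.001,"twist":0},{"grip":55,"tx":-0.001,"ty":0.09,"tz":0.001,"twist":0},{"grip":55,"tx":-0.001,"ty":0.109,"tz":0.002,"twist":0},{"grip":55,"tx":-0.001,"ty":0.109,"tz":0.002,"twist":0},{"grip":0,"tx":-0.001,"ty":0.109,"tz":0.002,"twist":0},{"grip":0,"tx":-0.001,"ty":0.109,"tz":0.002,"twist":0},{"grip":0,"tx":-0.001,"ty":0.109,"tz":0.002,"twist":0},{"grip":0,"tx":-0.001,"ty":0.109,"tz":0.002,"twist":0},{"grip":0,"tx":-0.001,"ty":0.06,"tz":0.002,"twist":0},{"grip":0,"tx":-0.001,"ty":0,"tz":0.002,"twist":0},{"grip":0,"tx":-0.001,"ty":-0.024,"tz":0.002,"twist":0},{"grip":0,"tx":-0.001,"ty":-0.024,"tz":0.002,"twist":0}]' 40
python3 -c "
from h import *
st();plan(.545,.41,.173)"
```

```text
time_s: 17.08
tcp_pos: [0.524, -0.1816, 0.201]
eef_rot: [[-0.116, 0.018, -0.993], [0.993, 0.007, -0.116], [0.005, -1.0, -0.018]]
force: [0.3, -0.9, -2.7]
grip_width: 0.0209
t 17.07 tcp [ 0.524  -0.1816  0.201 ] tip 0.176 jaw -173.3 w 20.9 F [ 0.3 -0.9 -2.7] q [ 0.02  0.19 -0.34 -0.01 -1.02  0.11] tilt [ 0.0046 -0.0182]
plan (0.5450,0.4100,tip 0.173): tx 0.5852 ty 0.0073 tz -0.0894 twist 0.0 (alt 180/-180)  rows 9.5
```

```bash
python3 -m pendant '[{"grip":0,"tx":0.05,"ty":0,"tz":-0.007,"twist":0},{"grip":0,"tx":0.585,"ty":0,"tz":-0.0894,"twist":0},{"grip":0,"tx":0.585,"ty":0,"tz":-0.0894,"twist":0},{"grip":0,"tx":0.585,"ty":0,"tz":-0.0894,"twist":0},{"grip":0,"tx":0.585,"ty":0,"tz":-0.0894,"twist":0},{"grip":0,"tx":0.585,"ty":0,"tz":-0.0894,"twist":0},{"grip":0,"tx":0.585,"ty":0,"tz":-0.0894,"twist":0},{"grip":0,"tx":0.585,"ty":0,"tz":-0.0894,"twist":0},{"grip":0,"tx":0.585,"ty":0,"tz":-0.0894,"twist":0},{"grip":0,"tx":0.585,"ty":0,"tz":-0.0894,"twist":0},{"grip":0,"tx":0.585,"ty":0,"tz":-0.0894,"twist":0},{"grip":0,"tx":0.585,"ty":0,"tz":-0.0894,"twist":0}]'
python3 -c "
from h import *
st();plan(.545,.41,.0315)"
```

```text
time_s: 18.58
tcp_pos: [0.544, 0.409, 0.2027]
eef_rot: [[-0.116, 0.015, -0.993], [0.993, 0.004, -0.116], [0.002, -1.0, -0.015]]
force: [1.3, -0.5, -2.9]
grip_width: 0.0209
t 18.57 tcp [0.544  0.409  0.2027] tip 0.1777 jaw -173.3 w 20.9 F [ 1.3 -0.5 -2.9] q [ 0.94  0.39 -0.06  0.01 -1.11 -0.82] tilt [ 0.0021 -0.0151]
plan (0.5450,0.4100,tip 0.032): tx 0.0006 ty 0.1462 tz 0.0011 twist 0.0 (alt 180/-180)  rows 2.3
```

```bash
python3 -m pendant '[{"grip":0,"tx":0,"ty":0.05,"tz":0,"twist":0},{"grip":0,"tx":0,"ty":0.1,"tz":0,"twist":0},{"grip":0,"tx":0,"ty":0.13,"tz":0.001,"twist":0},{"grip":0,"tx":0,"ty":0.146,"tz":0.001,"twist":0},{"grip":0,"tx":0,"ty":0.146,"tz":0.001,"twist":0},{"grip":55,"tx":0,"ty":0.146,"tz":0.001,"twist":0},{"grip":55,"tx":0,"ty":0.146,"tz":0.001,"twist":0},{"grip":55,"tx":0,"ty":0.1,"tz":0,"twist":0},{"grip":55,"tx":0,"ty":0.04,"tz":0,"twist":0},{"grip":55,"tx":0,"ty":0,"tz":0,"twist":0},{"grip":55,"tx":0,"ty":0,"tz":0,"twist":0},{"grip":55,"tx":0,"ty":0,"tz":0,"twist":0}]' 40
python3 -c "
from h import *
s=snap('top')
for c in castings(s): print(c[0].round(4),round(c[1],1),round(c[2],2),c[3])
st();plan(.4342,-.1696,.15,4)"
```

```text
time_s: 20.08
tcp_pos: [0.5438, 0.409, 0.2035]
eef_rot: [[-0.116, 0.015, -0.993], [0.993, 0.005, -0.116], [0.003, -1.0, -0.016]]
force: [0.1, 0.4, -1.1]
grip_width: 0.0478
[ 0.4342 -0.1696  0.056 ] 6.1 0.94 42
[ 0.4683 -0.2767  0.056 ] -14.2 0.69 42
[0.5472 0.2917 0.056 ] -16.7 0.68 38
[0.5439 0.4055 0.056 ] 9.2 0.57 34
[0.5491 0.3486 0.056 ] -5.4 0.56 38
t 20.18 tcp [0.5436 0.4086 0.2019] tip 0.1769 jaw -173.3 w 48.0 F [ 0.1 -0.4 -0.1] q [ 0.94  0.39 -0.06  0.01 -1.11 -0.82] tilt [ 0.0013 -0.014 ]
plan (0.4342,-0.1696,tip 0.150): tx -0.5617 ty 0.0237 tz 0.1761 twist 2.7 (alt 183/-177)  rows 9.4
```

```bash
python3 -m pendant '[{"grip":55,"tx":-0.05,"ty":0,"tz":0.016,"twist":0},{"grip":55,"tx":-0.562,"ty":0.0,"tz":0.176,"twist":3},{"grip":55,"tx":-0.562,"ty":0.0,"tz":0.176,"twist":3},{"grip":55,"tx":-0.562,"ty":0.0,"tz":0.176,"twist":3},{"grip":55,"tx":-0.562,"ty":0.0,"tz":0.176,"twist":3},{"grip":55,"tx":-0.562,"ty":0.0,"tz":0.176,"twist":3},{"grip":55,"tx":-0.562,"ty":0.0,"tz":0.176,"twist":3},{"grip":55,"tx":-0.562,"ty":0.0,"tz":0.176,"twist":3},{"grip":55,"tx":-0.562,"ty":0.0,"tz":0.176,"twist":3},{"grip":55,"tx":-0.562,"ty":0.0237,"tz":0.176,"twist":3},{"grip":55,"tx":-0.562,"ty":0.0237,"tz":0.176,"twist":3},{"grip":55,"tx":-0.562,"ty":0.0237,"tz":0.176,"twist":3}]'
python3 -c "
from h import *
st();plan(.4342,-.1696,.0415,4)"
```

```text
time_s: 21.68
tcp_pos: [0.4342, -0.17, 0.1746]
eef_rot: [[-0.063, 0.013, -0.998], [0.998, 0.003, -0.063], [0.002, -1.0, -0.013]]
force: [0.5, 0.2, 0.6]
grip_width: 0.0485
t 21.68 tcp [ 0.4342 -0.17    0.1746] tip 0.1496 jaw -176.4 w 48.5 F [0.5 0.2 0.6] q [ 0.05  0.07 -0.55 -0.   -0.93  0.02] tilt [ 0.0019 -0.0128]
plan (0.4342,-0.1696,tip 0.042): tx 0.0002 ty 0.1081 tz 0.0014 twist -0.4 (alt 180/-180)  rows 1.7
```

```bash
python3 -m pendant '[{"grip":55,"tx":0,"ty":0.05,"tz":0.001,"twist":0},{"grip":55,"tx":0,"ty":0.09,"tz":0.001,"twist":0},{"grip":55,"tx":0,"ty":0.108,"tz":0.0015,"twist":0},{"grip":55,"tx":0,"ty":0.108,"tz":0.0015,"twist":0},{"grip":0,"tx":0,"ty":0.108,"tz":0.0015,"twist":0},{"grip":0,"tx":0,"ty":0.108,"tz":0.0015,"twist":0},{"grip":0,"tx":0,"ty":0.108,"tz":0.0015,"twist":0},{"grip":0,"tx":0,"ty":0.108,"tz":0.0015,"twist":0},{"grip":0,"tx":0,"ty":0.06,"tz":0.0015,"twist":0},{"grip":0,"tx":0,"ty":0,"tz":0.0015,"twist":0},{"grip":0,"tx":0,"ty":-0.025,"tz":0.0015,"twist":0},{"grip":0,"tx":0,"ty":-0.025,"tz":0.0015,"twist":0}]' 40
python3 -c "
from h import *
st();plan(.43,.32,.173)"
```

```text
time_s: 23.18
tcp_pos: [0.4331, -0.1701, 0.2012]
eef_rot: [[-0.063, 0.017, -0.998], [0.998, 0.003, -0.063], [0.002, -1.0, -0.017]]
force: [-0.8, -0.1, -3.8]
grip_width: 0.0208
t 23.18 tcp [ 0.4331 -0.1701  0.2012] tip 0.1762 jaw -176.4 w 20.8 F [-0.8 -0.1 -3.8] q [ 0.05  0.04 -0.52 -0.   -1.    0.02] tilt [ 0.002  -0.0168]
plan (0.4300,0.3200,tip 0.173): tx 0.4893 ty 0.0047 tz -0.0277 twist 0.0 (alt 180/-180)  rows 7.8
```

```bash
python3 -m pendant '[{"grip":0,"tx":0.05,"ty":0,"tz":-0.003,"twist":0},{"grip":0,"tx":0.489,"ty":0,"tz":-0.028,"twist":0},{"grip":0,"tx":0.489,"ty":0,"tz":-0.028,"twist":0},{"grip":0,"tx":0.489,"ty":0,"tz":-0.028,"twist":0},{"grip":0,"tx":0.489,"ty":0,"tz":-0.028,"twist":0},{"grip":0,"tx":0.489,"ty":0,"tz":-0.028,"twist":0},{"grip":0,"tx":0.489,"ty":0,"tz":-0.028,"twist":0},{"grip":0,"tx":0.489,"ty":0,"tz":-0.028,"twist":0},{"grip":0,"tx":0.489,"ty":0,"tz":-0.028,"twist":0},{"grip":0,"tx":0.489,"ty":0,"tz":-0.028,"twist":0},{"grip":0,"tx":0.489,"ty":0,"tz":-0.028,"twist":0}]'
python3 -c "
from h import *
st();plan(.43,.32,.0315)"
```

```text
time_s: 24.55
tcp_pos: [0.4298, 0.3182, 0.2017]
eef_rot: [[-0.062, 0.015, -0.998], [0.998, 0.002, -0.062], [0.001, -1.0, -0.015]]
force: [0.0, -0.9, -2.3]
grip_width: 0.0207
t 24.55 tcp [0.4298 0.3182 0.2017] tip 0.1767 jaw -176.4 w 20.7 F [ 0.  -0.9 -2.3] q [ 1.01  0.16 -0.38  0.01 -1.02 -0.96] tilt [ 0.0006 -0.0154]
plan (0.4300,0.3200,tip 0.032): tx 0.0017 ty 0.1452 tz 0.0020 twist 0.0 (alt 180/-180)  rows 2.3
```

```bash
python3 -m pendant '[{"grip":0,"tx":0,"ty":0.05,"tz":0,"twist":0},{"grip":0,"tx":0,"ty":0.1,"tz":0,"twist":0},{"grip":0,"tx":0,"ty":0.13,"tz":0.001,"twist":0},{"grip":0,"tx":0,"ty":0.145,"tz":0.001,"twist":0},{"grip":0,"tx":0,"ty":0.145,"tz":0.001,"twist":0},{"grip":55,"tx":0,"ty":0.145,"tz":0.001,"twist":0},{"grip":55,"tx":0,"ty":0.145,"tz":0.001,"twist":0},{"grip":55,"tx":0,"ty":0.1,"tz":0,"twist":0},{"grip":55,"tx":0,"ty":0.04,"tz":0,"twist":0},{"grip":55,"tx":0,"ty":0,"tz":0,"twist":0},{"grip":55,"tx":0,"ty":0,"tz":0,"twist":0},{"grip":55,"tx":0,"ty":0,"tz":0,"twist":0}]' 40
python3 -c "
from h import *
s=snap('top')
for c in castings(s): print(c[0].round(4),round(c[1],1),round(c[2],2),c[3])
st();plan(.4683,-.2767,.15,-15)"
```

```text
time_s: 26.05
tcp_pos: [0.4296, 0.3182, 0.2021]
eef_rot: [[-0.062, 0.016, -0.998], [0.998, 0.003, -0.062], [0.002, -1.0, -0.016]]
force: [-0.4, 0.7, -0.4]
grip_width: 0.0478
[ 0.4684 -0.2763  0.056 ] -15.9 0.81 38
[0.431  0.3141 0.056 ] 7.1 0.66 25
[0.5472 0.2917 0.056 ] -17.1 0.62 38
t 26.15 tcp [0.4294 0.3177 0.2009] tip 0.1759 jaw -176.5 w 48.3 F [ 0.3 -0.1  0.6] q [ 1.01  0.16 -0.39  0.01 -1.02 -0.96] tilt [-0.0004 -0.0144]
plan (0.4683,-0.2767,tip 0.150): tx -0.5957 ty 0.0261 tz -0.0016 twist 18.5 (alt 199/-161)  rows 9.5
```

```bash
python3 -m pendant '[{"grip":55,"tx":-0.05,"ty":0,"tz":-0.005,"twist":0},{"grip":55,"tx":-0.596,"ty":0.0,"tz":-0.002,"twist":18},{"grip":55,"tx":-0.596,"ty":0.0,"tz":-0.002,"twist":18},{"grip":55,"tx":-0.596,"ty":0.0,"tz":-0.002,"twist":18},{"grip":55,"tx":-0.596,"ty":0.0,"tz":-0.002,"twist":18},{"grip":55,"tx":-0.596,"ty":0.0,"tz":-0.002,"twist":18},{"grip":55,"tx":-0.596,"ty":0.0,"tz":-0.002,"twist":18},{"grip":55,"tx":-0.596,"ty":0.0,"tz":-0.002,"twist":18},{"grip":55,"tx":-0.596,"ty":0.0,"tz":-0.002,"twist":18},{"grip":55,"tx":-0.596,"ty":0.026,"tz":-0.002,"twist":18},{"grip":55,"tx":-0.596,"ty":0.026,"tz":-0.002,"twist":18},{"grip":55,"tx":-0.596,"ty":0.026,"tz":-0.002,"twist":18}]'
python3 -c "
from h import *
st();plan(.4683,-.2765,.0415,-15)"
```

```text
time_s: 27.65
tcp_pos: [0.4681, -0.277, 0.1741]
eef_rot: [[0.25, 0.012, -0.968], [0.968, 0.001, 0.25], [0.004, -1.0, -0.011]]
force: [0.1, 0.2, 0.6]
grip_width: 0.0481
t 27.65 tcp [ 0.4681 -0.277   0.1741] tip 0.1491 jaw 165.5 w 48.1 F [0.1 0.2 0.6] q [-0.18  0.2  -0.39 -0.   -0.96 -0.07] tilt [ 0.0039 -0.0115]
plan (0.4683,-0.2765,tip 0.042): tx 0.0001 ty 0.1076 tz 0.0012 twist 0.5 (alt 180/-180)  rows 1.7
```

```bash
python3 -m pendant '[{"grip":55,"tx":0,"ty":0.05,"tz":0.001,"twist":0},{"grip":55,"tx":0,"ty":0.09,"tz":0.001,"twist":0},{"grip":55,"tx":0,"ty":0.108,"tz":0.001,"twist":0},{"grip":55,"tx":0,"ty":0.108,"tz":0.001,"twist":0},{"grip":0,"tx":0,"ty":0.108,"tz":0.001,"twist":0},{"grip":0,"tx":0,"ty":0.108,"tz":0.001,"twist":0},{"grip":0,"tx":0,"ty":0.108,"tz":0.001,"twist":0},{"grip":0,"tx":0,"ty":0.108,"tz":0.001,"twist":0},{"grip":0,"tx":0,"ty":0.06,"tz":0.001,"twist":0},{"grip":0,"tx":0,"ty":0,"tz":0.001,"twist":0},{"grip":0,"tx":0,"ty":-0.025,"tz":0.001,"twist":0},{"grip":0,"tx":0,"ty":-0.025,"tz":0.001,"twist":0}]' 40
python3 -c "
from h import *
st();plan(.43,.385,.173,0)"
```

```text
time_s: 29.15
tcp_pos: [0.4675, -0.2769, 0.2009]
eef_rot: [[0.251, 0.016, -0.968], [0.968, 0.0, 0.251], [0.004, -1.0, -0.015]]
force: [0.8, -0.1, -4.4]
grip_width: 0.021
t 29.15 tcp [ 0.4675 -0.2769  0.2009] tip 0.1759 jaw 165.5 w 21.0 F [ 0.8 -0.1 -4.4] q [-0.18  0.18 -0.36 -0.   -1.02 -0.08] tilt [ 0.0043 -0.0153]
plan (0.4300,0.3850,tip 0.173): tx 0.6314 ty 0.0025 tz 0.2023 twist -14.5 (alt 165/-195)  rows 10.6
```

```bash
python3 -m pendant '[{"grip":0,"tx":0.05,"ty":0,"tz":0.015,"twist":0},{"grip":0,"tx":0.631,"ty":0,"tz":0.202,"twist":-14},{"grip":0,"tx":0.631,"ty":0,"tz":0.202,"twist":-14},{"grip":0,"tx":0.631,"ty":0,"tz":0.202,"twist":-14},{"grip":0,"tx":0.631,"ty":0,"tz":0.202,"twist":-14},{"grip":0,"tx":0.631,"ty":0,"tz":0.202,"twist":-14},{"grip":0,"tx":0.631,"ty":0,"tz":0.202,"twist":-14},{"grip":0,"tx":0.631,"ty":0,"tz":0.202,"twist":-14},{"grip":0,"tx":0.631,"ty":0,"tz":0.202,"twist":-14},{"grip":0,"tx":0.631,"ty":0,"tz":0.202,"twist":-14},{"grip":0,"tx":0.631,"ty":0,"tz":0.202,"twist":-14},{"grip":0,"tx":0.631,"ty":0,"tz":0.202,"twist":-14}]'
python3 -c "
from h import *
st();plan(.43,.385,.0315)"
```

```text
time_s: 30.65
tcp_pos: [0.4291, 0.3869, 0.1974]
eef_rot: [[0.007, 0.014, -1.0], [1.0, -0.003, 0.007], [-0.003, -1.0, -0.014]]
force: [0.4, -0.3, -4.3]
grip_width: 0.0207
t 30.65 tcp [0.4291 0.3869 0.1974] tip 0.1724 jaw 179.6 w 20.7 F [ 0.4 -0.3 -4.3] q [ 1.08  0.24 -0.3   0.02 -1.03 -1.1 ] tilt [-0.0025 -0.0136]
plan (0.4300,0.3850,tip 0.032): tx -0.0015 ty 0.1409 tz 0.0010 twist 0.0 (alt 180/-180)  rows 2.3
```

```bash
python3 -m pendant '[{"grip":0,"tx":0,"ty":0.05,"tz":0,"twist":0},{"grip":0,"tx":0,"ty":0.1,"tz":0,"twist":0},{"grip":0,"tx":-0.001,"ty":0.125,"tz":0,"twist":0},{"grip":0,"tx":-0.001,"ty":0.141,"tz":0,"twist":0},{"grip":0,"tx":-0.001,"ty":0.141,"tz":0,"twist":0},{"grip":55,"tx":-0.001,"ty":0.141,"tz":0,"twist":0},{"grip":55,"tx":-0.001,"ty":0.141,"tz":0,"twist":0},{"grip":55,"tx":-0.001,"ty":0.1,"tz":0,"twist":0},{"grip":55,"tx":0,"ty":0.04,"tz":0,"twist":0},{"grip":55,"tx":0,"ty":0,"tz":0,"twist":0},{"grip":55,"tx":0,"ty":0,"tz":0,"twist":0},{"grip":55,"tx":0,"ty":0,"tz":0,"twist":0}]' 40
python3 - <<'E'
from h import *
s=snap('top');b=snap('scene')
P={}
for nm,r,z in(('red',((0,120,90),(8,255,255)),.118),('yel',((22,90,60),(34,255,255)),.096),('grn',((45,100,60),(80,255,255)),.107)):
    for im in(s,b):
        for c,t in blob(im,r):
            x=ray(im,*c,z)
            if .4<x[0]<.68 and 0<x[1]<.15: print(nm,im is s,x.round(4));P.setdefault(nm,x)
d=P['yel']-P['grn'];print('block yaw',np.degrees(np.arctan2(d[1],d[0])),np.linalg.norm(d[:2]))
from fit import fit
fit(s,421,214)
f=s['frame'][:,:,::-1]
c=np.hstack([cv2.resize(f[204:324,300:380],None,fx=5,fy=5,interpolation=2), cv2.resize(b['frame'][:,:,::-1][165:285,270:350],None,fx=5,fy=5,interpolation=2)])
cv2.imwrite('pics/b1.png',c)
st()
E
```

```text
time_s: 32.15
tcp_pos: [0.4289, 0.3868, 0.1977]
eef_rot: [[0.007, 0.014, -1.0], [1.0, -0.001, 0.007], [-0.001, -1.0, -0.014]]
force: [0.1, -0.8, -0.5]
grip_width: 0.0481
red True [0.5315 0.0857 0.118 ]
red False [0.5321 0.0862 0.118 ]
yel True [0.6011 0.072  0.096 ]
yel False [0.6054 0.0698 0.096 ]
grn True [0.4574 0.1012 0.107 ]
grn False [0.4655 0.1033 0.107 ]
block yaw -11.478856780756798 0.14665676094555877
tray [ 0.6192 -0.0896] base [ 0.6192 -0.0947] diff [-0.   5.1] err 25.1 [152. 101.  13. 122.]
t 32.25 tcp [0.4287 0.3863 0.1965] tip 0.1715 jaw 179.6 w 48.2 F [-0.6 -0.1 -0.2] q [ 1.08  0.24 -0.3   0.02 -1.03 -1.1 ] tilt [-0.0036 -0.0127]
```

View pics/b1.png

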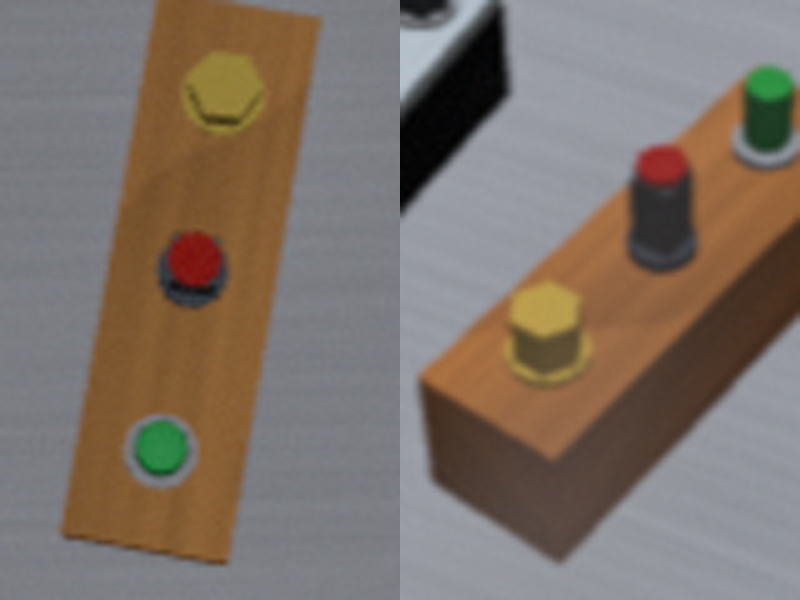

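```bash
python3 -c "
from h import *
plan(.5318,.086,.14,88)"
```

```text
plan (0.5318,0.0860,tip 0.140): tx -0.2995 ty 0.0339 tz -0.1047 twist -88.4 (alt 92/-268)  rows 5.1
```

```bash
python3 -m pendant '[{"grip":55,"tx":-0.06,"ty":0,"tz":-0.02,"twist":10},{"grip":55,"tx":-0.12,"ty":0,"tz":-0.04,"twist":20},{"grip":55,"tx":-0.18,"ty":0,"tz":-0.06,"twist":30},{"grip":55,"tx":-0.24,"ty":0,"tz":-0.08,"twist":40},{"grip":55,"tx":-0.3,"ty":0,"tz":-0.105,"twist":50},{"grip":55,"tx":-0.3,"ty":0,"tz":-0.105,"twist":60},{"grip":55,"tx":-0.3,"ty":0,"tz":-0.105,"twist":70},{"grip":55,"tx":-0.3,"ty":0,"tz":-0.105,"twist":80},{"grip":55,"tx":-0.3,"ty":0.01,"tz":-0.105,"twist":91.6},{"grip":55,"tx":-0.3,"ty":0.0339,"tz":-0.105,"twist":91.6},{"grip":55,"tx":-0.3,"ty":0.0339,"tz":-0.105,"twist":91.6},{"grip":55,"tx":-0.3,"ty":0.0339,"tz":-0.105,"twist":91.6}]' 60
python3 -c "
from h import *
st();plan(.5318,.086,.0785,88)"
```

```text
time_s: 33.75
tcp_pos: [0.5323, 0.0855, 0.1651]
eef_rot: [[0.999, 0.012, 0.034], [-0.034, -0.004, 0.999], [0.012, -1.0, -0.004]]
force: [0.6, 0.1, -0.5]
grip_width: 0.0485
t 33.75 tcp [0.5323 0.0855 0.1651] tip 0.1401 jaw 88.1 w 48.5 F [ 0.6  0.1 -0.5] q [ 0.53  0.2  -0.42  0.01 -0.94 -2.14] tilt [ 0.0124 -0.0039]
plan (0.5318,0.0860,tip 0.079): tx -0.0012 ty 0.0616 tz 0.0007 twist 0.1 (alt 180/-180)  rows 1.0
```

```bash
python3 -m pendant '[{"grip":55,"tx":-0.001,"ty":0.03,"tz":0.0005,"twist":0},{"grip":55,"tx":-0.001,"ty":0.055,"tz":0.0007,"twist":0},{"grip":55,"tx":-0.001,"ty":0.0615,"tz":0.0007,"twist":0},{"grip":55,"tx":-0.001,"ty":0.0615,"tz":0.0007,"twist":0},{"grip":0,"tx":-0.001,"ty":0.0615,"tz":0.0007,"twist":0},{"grip":0,"tx":-0.001,"ty":0.0615,"tz":0.0007,"twist":0},{"grip":0,"tx":-0.001,"ty":0.0615,"tz":0.0007,"twist":0},{"grip":0,"tx":-0.001,"ty":0.0615,"tz":0.0007,"twist":0},{"grip":0,"tx":-0.001,"ty":0.0615,"tz":0.0007,"twist":0},{"grip":0,"tx":-0.001,"ty":0.0615,"tz":0.0007,"twist":0}]' 60
python3 -c "
from h import *
st()"
```

```text
time_s: 35.0
tcp_pos: [0.5323, 0.0861, 0.104]
eef_rot: [[0.999, 0.013, 0.034], [-0.034, -0.004, 0.999], [0.013, -1.0, -0.004]]
force: [-1.6, 0.5, 4.8]
grip_width: 0.0201
t 35.0 tcp [0.5323 0.0861 0.104 ] tip 0.079 jaw 88.1 w 20.1 F [-1.6  0.5  4.8] q [ 0.53  0.28 -0.49  0.01 -0.79 -2.15] tilt [ 0.0131 -0.0037]
```

```bash
python3 -m pendant '[{"grip":0,"tx":0,"ty":-0.03,"tz":0,"twist":0},{"grip":0,"tx":0,"ty":-0.08,"tz":0,"twist":0},{"grip":0,"tx":0,"ty":-0.126,"tz":0,"twist":0},{"grip":0,"tx":0,"ty":-0.126,"tz":0,"twist":0},{"grip":0,"tx":0,"ty":-0.126,"tz":0,"twist":0}]' 60
python3 -c "
from h import *
st();plan(.6183,-.0926,.180)"
```

```text
time_s: 35.62
tcp_pos: [0.5298, 0.0865, 0.2289]
eef_rot: [[0.999, 0.011, 0.034], [-0.034, -0.004, 0.999], [0.011, -1.0, -0.004]]
force: [1.0, -0.5, -2.6]
grip_width: 0.0201
t 35.62 tcp [0.5298 0.0865 0.2289] tip 0.2039 jaw 88.1 w 20.1 F [ 1.  -0.5 -2.6] q [ 0.53  0.14 -0.34  0.01 -1.08 -2.14] tilt [ 0.0114 -0.0038]
plan (0.6183,-0.0926,tip 0.180): tx 0.0942 ty 0.0257 tz -0.1759 twist 0.0 (alt 180/-180)  rows 3.2
```

```bash
python3 -m pendant '[{"grip":0,"tx":0.03,"ty":0,"tz":-0.05,"twist":0},{"grip":0,"tx":0.06,"ty":0,"tz":-0.1,"twist":0},{"grip":0,"tx":0.09,"ty":0,"tz":-0.16,"twist":0},{"grip":0,"tx":0.0942,"ty":0.01,"tz":-0.176,"twist":0},{"grip":0,"tx":0.0942,"ty":0.024,"tz":-0.176,"twist":0},{"grip":0,"tx":0.0942,"ty":0.024,"tz":-0.176,"twist":0},{"grip":0,"tx":0.0942,"ty":0.024,"tz":-0.176,"twist":0}]' 60
python3 - <<'E'
from h import *
st()
a=snap('top');b=snap('scene')
R=bot.sense();t=np.array(R['tcp_pos']);d=np.array(R['eef_rot'])[:,1]
for s in(a,b): print('collar',proj(s,t+d*.034).round(1),'tip',proj(s,t+d*.095).round(1),'base',proj(s,[.6192,-.0947,.058]).round(1),'tray',proj(s,[.6192,-.0897,.068]).round(1))
c=np.hstack([cv2.resize(s['frame'][:,:,::-1][v-30:v+30,u-35:u+35],None,fx=5.7,fy=5.7,interpolation=2) for s,u,v in((a,421,214),(b,229,205))])
cv2.imwrite('pics/d1.png',c)
plan(.6183,-.0926,.125)
E
```

```text
time_s: 36.5
tcp_pos: [0.618, -0.0917, 0.2066]
eef_rot: [[0.999, 0.011, 0.033], [-0.032, -0.004, 0.999], [0.011, -1.0, -0.004]]
force: [-0.1, -0.4, -1.4]
grip_width: 0.0207
t 36.5 tcp [ 0.618  -0.0917  0.2066] tip 0.1816 jaw 88.1 w 20.7 F [-0.1 -0.4 -1.4] q [ 0.17  0.3  -0.18  0.01 -1.08 -1.77] tilt [ 0.0109 -0.0039]
collar [430.7 204.6] tip [425.6 210.2] base [422.6 215.2] tray [420.9 214.4]
collar [219.2 177.5] tip [224.4 200.3] base [227.9 218. ] tray [229.1 215.5]
plan (0.6183,-0.0926,tip 0.125): tx -0.0008 ty 0.0573 tz -0.0007 twist 0.0 (alt 180/-180)  rows 0.9
```

View pics/d1.png

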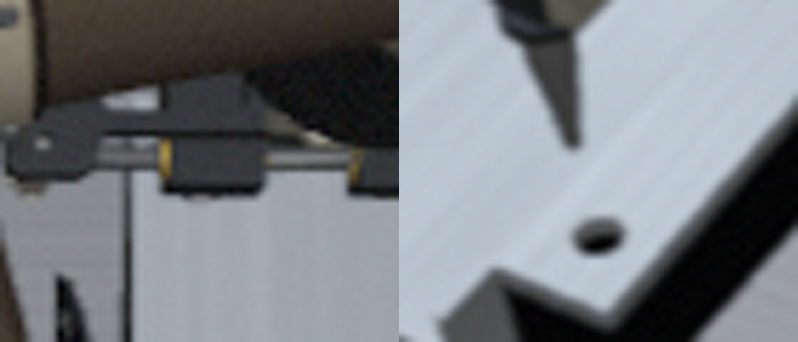

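```bash
python3 -m pendant '[{"grip":0,"tx":0.0003,"ty":0.02,"tz":-0.001,"twist":0},{"grip":0,"tx":0.0003,"ty":0.037,"tz":-0.001,"twist":0},{"grip":0,"tx":0.0003,"ty":0.048,"tz":-0.001,"twist":0},{"grip":0,"tx":0.0003,"ty":0.055,"tz":-0.001,"twist":0},{"grip":0,"tx":0.0003,"ty":0.062,"tz":-0.001,"twist":0},{"grip":0,"tx":0.0003,"ty":0.062,"tz":-0.001,"twist":0}]' 60
python3 -c "
from h import *
st();plan(.6188,-.0942,.095)"
```

```text
time_s: 37.35
tcp_pos: [0.6192, -0.0931, 0.1449]
eef_rot: [[0.999, 0.011, 0.033], [-0.033, -0.004, 0.999], [0.012, -1.0, -0.004]]
force: [0.5, 0.4, -2.0]
grip_width: 0.021
t 37.35 tcp [ 0.6192 -0.0931  0.1449] tip 0.1199 jaw 88.1 w 21.0 F [ 0.5  0.4 -2. ] q [ 0.17  0.36 -0.25  0.01 -0.95 -1.77] tilt [ 0.0116 -0.0038]
plan (0.6188,-0.0942,tip 0.095): tx -0.0007 ty 0.0249 tz -0.0011 twist 0.0 (alt 180/-180)  rows 0.4
```

```bash
python3 -m pendant '[{"grip":0,"tx":-0.0004,"ty":0.008,"tz":-0.0005,"twist":0},{"grip":0,"tx":-0.0005,"ty":0.014,"tz":-0.001,"twist":0},{"grip":0,"tx":-0.0005,"ty":0.02,"tz":-0.0012,"twist":0},{"grip":0,"tx":-0.0005,"ty":0.025,"tz":-0.0013,"twist":0},{"grip":0,"tx":-0.0005,"ty":0.025,"tz":-0.0013,"twist":0}]' 60
python3 -c "
from h import *
st();plan(.619,-.0945,.077)"
```

```text
time_s: 37.98
tcp_pos: [0.6196, -0.093, 0.1199]
eef_rot: [[0.999, 0.013, 0.032], [-0.032, -0.002, 0.999], [0.013, -1.0, -0.002]]
force: [-0.1, 7.9, -1.2]
grip_width: 0.0203
t 37.98 tcp [ 0.6196 -0.093   0.1199] tip 0.0949 jaw 88.1 w 20.3 F [-0.1  7.9 -1.2] q [ 0.16  0.38 -0.28  0.01 -0.9  -1.77] tilt [ 0.0134 -0.0019]
plan (0.6190,-0.0945,tip 0.077): tx -0.0008 ty 0.0179 tz -0.0015 twist 0.0 (alt 180/-180)  rows 0.3
```

```bash
python3 -m pendant '[{"grip":0,"tx":-0.0004,"ty":0.003,"tz":-0.0015,"twist":0},{"grip":0,"tx":-0.0005,"ty":0.006,"tz":-0.0028,"twist":0},{"grip":0,"tx":-0.0005,"ty":0.009,"tz":-0.003,"twist":0},{"grip":0,"tx":-0.0005,"ty":0.011,"tz":-0.003,"twist":0},{"grip":0,"tx":-0.0005,"ty":0.011,"tz":-0.003,"twist":0}]' 60
python3 -c "
from h import *
st();plan(.619,-.0945,.077)"
```

```text
time_s: 38.6
tcp_pos: [0.6196, -0.0946, 0.1091]
eef_rot: [[0.999, 0.015, 0.032], [-0.032, -0.001, 0.999], [0.015, -1.0, -0.0]]
force: [-2.0, 8.6, 1.2]
grip_width: 0.0202
t 38.6 tcp [ 0.6196 -0.0946  0.1091] tip 0.0841 jaw 88.2 w 20.2 F [-2.   8.6  1.2] q [ 0.16  0.39 -0.29  0.   -0.87 -1.77] tilt [ 0.0146 -0.0002]
plan (0.6190,-0.0945,tip 0.077): tx -0.0007 ty 0.0071 tz 0.0001 twist 0.0 (alt 180/-180)  rows 0.1
```

```bash
python3 -m pendant '[{"grip":0,"tx":-0.0005,"ty":0.002,"tz":-0.0015,"twist":0},{"grip":0,"tx":-0.0005,"ty":0.004,"tz":-0.0018,"twist":0},{"grip":0,"tx":-0.0005,"ty":0.006,"tz":-0.0018,"twist":0},{"grip":0,"tx":-0.0005,"ty":0.008,"tz":-0.0018,"twist":0},{"grip":0,"tx":-0.0005,"ty":0.009,"tz":-0.0018,"twist":0},{"grip":0,"tx":-0.0005,"ty":0.009,"tz":-0.0018,"twist":0}]' 60
python3 -c "
from h import *
st()"
```

```text
time_s: 39.35
tcp_pos: [0.6196, -0.0952, 0.102]
eef_rot: [[0.999, 0.017, 0.031], [-0.031, 0.0, 1.0], [0.017, -1.0, 0.001]]
force: [-5.6, 8.4, 13.7]
grip_width: 0.0205
t 39.35 tcp [ 0.6196 -0.0952  0.102 ] tip 0.077 jaw 88.2 w 20.5 F [-5.6  8.4 13.7] q [ 0.16  0.4  -0.3   0.   -0.86 -1.76] tilt [0.0166 0.0008]
```

```bash
python3 -m pendant '[{"grip":0,"tx":0,"ty":0.003,"tz":-0.0005,"twist":0},{"grip":0,"tx":0,"ty":0.006,"tz":-0.0005,"twist":0},{"grip":0,"tx":0,"ty":0.006,"tz":-0.0005,"twist":0}]' 60
python3 - <<'E'
from h import *
st()
a=snap('top');b=snap('scene')
c=np.hstack([cv2.resize(s['frame'][:,:,::-1][v-30:v+30,u-35:u+35],None,fx=5.7,fy=5.7,interpolation=2) for s,u,v in((a,421,214),(b,229,205))])
cv2.imwrite('pics/d2.png',c)
E
```

```text
time_s: 39.72
tcp_pos: [0.62, -0.0954, 0.1017]
eef_rot: [[0.999, 0.02, 0.03], [-0.03, -0.0, 1.0], [0.02, -1.0, 0.0]]
force: [-18.0, 9.3, 43.2]
grip_width: 0.0204
t 39.73 tcp [ 0.62   -0.0954  0.1017] tip 0.0767 jaw 88.3 w 20.4 F [-18.    9.3  43.2] q [ 0.16  0.4  -0.3   0.   -0.85 -1.76] tilt [0.0197 0.0004]
```

View pics/d2.png

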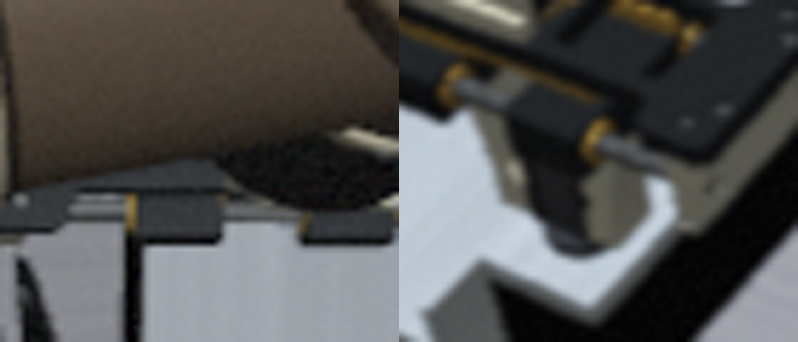

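```bash
python3 -m pendant '[{"grip":0,"tx":-0.0008,"ty":0.002,"tz":0,"twist":0},{"grip":0,"tx":-0.0008,"ty":0.002,"tz":0,"twist":0},{"grip":20,"tx":-0.0008,"ty":0,"tz":0,"twist":0},{"grip":40,"tx":-0.0008,"ty":0,"tz":0,"twist":0},{"grip":40,"tx":-0.0008,"ty":0,"tz":0,"twist":0}]' 60
python3 - <<'E'
from h import *
st()
b=snap('scene')
cv2.imwrite('pics/d3.png',cv2.resize(b['frame'][:,:,::-1][175:235,194:264],None,fx=8,fy=8,interpolation=2))
plan(.6198,-.095,.0785,88)
E
```

```text
time_s: 40.45
tcp_pos: [0.6192, -0.0956, 0.1013]
eef_rot: [[0.999, 0.019, 0.03], [-0.03, -0.0, 1.0], [0.019, -1.0, 0.0]]
force: [-0.4, 0.2, -0.0]
grip_width: 0.0332
t 40.45 tcp [ 0.6192 -0.0956  0.1013] tip 0.0763 jaw 88.3 w 33.2 F [-0.4  0.2 -0. ] q [ 0.16  0.4  -0.3   0.   -0.85 -1.76] tilt [0.0194 0.0002]
plan (0.6198,-0.0950,tip 0.079): tx 0.0007 ty -0.0022 tz 0.0006 twist 0.3 (alt 180/-180)  rows 0.0
```

View pics/d3.png

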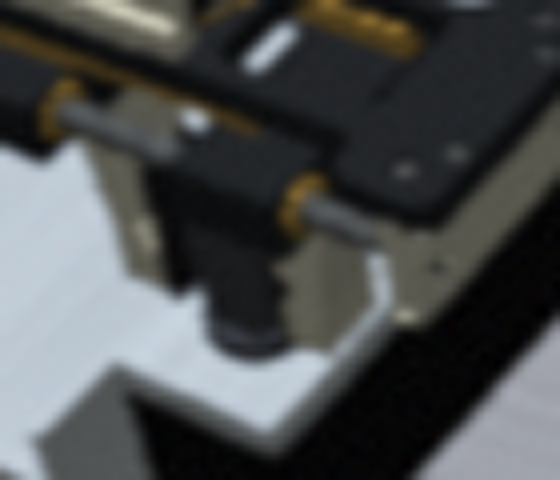

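```bash
python3 -m pendant '[{"grip":40,"tx":0.0005,"ty":-0.002,"tz":0.0004,"twist":0},{"grip":0,"tx":0.0005,"ty":-0.002,"tz":0.0004,"twist":0},{"grip":0,"tx":0.0005,"ty":-0.002,"tz":0.0004,"twist":0},{"grip":0,"tx":0.0005,"ty":-0.002,"tz":0.0004,"twist":0},{"grip":0,"tx":0.0005,"ty":-0.006,"tz":0.0004,"twist":0},{"grip":0,"tx":0.0005,"ty":-0.012,"tz":0.0004,"twist":0},{"grip":0,"tx":0.0005,"ty":-0.02,"tz":0.0004,"twist":0},{"grip":0,"tx":0.0005,"ty":-0.04,"tz":0.0004,"twist":0},{"grip":0,"tx":0.0005,"ty":-0.08,"tz":0.0004,"twist":0},{"grip":0,"tx":0.0005,"ty":-0.125,"tz":0.0004,"twist":0},{"grip":0,"tx":0.0005,"ty":-0.125,"tz":0.0004,"twist":0},{"grip":0,"tx":0.0005,"ty":-0.125,"tz":0.0004,"twist":0}]' 60
python3 - <<'E'
from h import *
st()
plan(.5318,.086,.2)
E
```

```text
time_s: 42.0
tcp_pos: [0.6167, -0.0951, 0.2262]
eef_rot: [[0.999, 0.019, 0.03], [-0.03, 0.0, 1.0], [0.019, -1.0, 0.001]]
force: [-0.6, 0.8, -2.9]
grip_width: 0.0202
t 42.0 tcp [ 0.6167 -0.0951  0.2262] tip 0.2012 jaw 88.3 w 20.2 F [-0.6  0.8 -2.9] q [ 0.16  0.28 -0.16  0.   -1.11 -1.76] tilt [0.0191 0.0007]
plan (0.5318,0.0860,tip 0.200): tx -0.0903 ty -0.0004 tz 0.1784 twist 0.0 (alt 180/-180)  rows 3.2
```

```bash
python3 -m pendant '[{"grip":0,"tx":-0.03,"ty":0,"tz":0.05,"twist":0},{"grip":0,"tx":-0.06,"ty":0,"tz":0.1,"twist":0},{"grip":0,"tx":-0.0903,"ty":0,"tz":0.16,"twist":0},{"grip":0,"tx":-0.0903,"ty":0,"tz":0.1784,"twist":0},{"grip":0,"tx":-0.0903,"ty":0.02,"tz":0.1784,"twist":0},{"grip":0,"tx":-0.0903,"ty":0.04,"tz":0.1784,"twist":0},{"grip":0,"tx":-0.0903,"ty":0.04,"tz":0.1784,"twist":0},{"grip":0,"tx":-0.0903,"ty":0.04,"tz":0.1784,"twist":0}]' 60
python3 - <<'E'
from h import *
st()
b=snap('scene');a=snap('top')
R=bot.sense();t=np.array(R['tcp_pos']);d=np.array([0,0,-1])
print('tip',proj(b,t+d*.0963).round(1),'hole',proj(b,[.532,.086,.07]).round(1))
cv2.imwrite('pics/d4.png',np.hstack([cv2.resize(b['frame'][:,:,::-1][170:250,280:360],None,fx=5,fy=5,interpolation=2),cv2.resize(a['frame'][:,:,::-1][175:255,380:460],None,fx=5,fy=5,interpolation=2)]))
plan(.532,.0862,.0803)
from fit import fit
fit(a,422,214)
E
```

```text
time_s: 43.0
tcp_pos: [0.5327, 0.0858, 0.1847]
eef_rot: [[0.999, 0.019, 0.03], [-0.03, -0.0, 1.0], [0.019, -1.0, 0.0]]
force: [0.3, 0.2, -2.7]
grip_width: 0.0205
t 43.0 tcp [0.5327 0.0858 0.1847] tip 0.1597 jaw 88.3 w 20.5 F [ 0.3  0.2 -2.7] q [ 0.53  0.18 -0.4   0.01 -0.97 -2.14] tilt [0.0186 0.0001]
tip [322.2 208. ] hole [322.5 214. ]
plan (0.5320,0.0862,tip 0.080): tx -0.0026 ty 0.0800 tz 0.0002 twist 0.0 (alt 180/-180)  rows 1.3
tray [ 0.6187 -0.0949] base [ 0.6187 -0.0957] diff [-0.   0.8] err 21.1 [159.  96.   9. 121.]
```

View pics/d4.png

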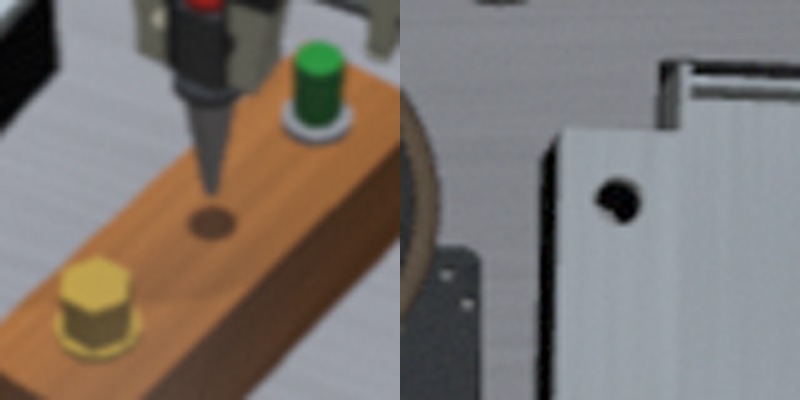

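```bash
python3 -m pendant '[{"grip":0,"tx":-0.0008,"ty":0.02,"tz":0.0002,"twist":0},{"grip":0,"tx":-0.0014,"ty":0.035,"tz":0.0002,"twist":0},{"grip":0,"tx":-0.0018,"ty":0.05,"tz":0.0002,"twist":0},{"grip":0,"tx":-0.002,"ty":0.06,"tz":0.0002,"twist":0},{"grip":0,"tx":-0.0022,"ty":0.068,"tz":0.0002,"twist":0},{"grip":0,"tx":-0.0022,"ty":0.074,"tz":0.0002,"twist":0},{"grip":0,"tx":-0.0022,"ty":0.078,"tz":0.0002,"twist":0},{"grip":0,"tx":-0.0022,"ty":0.078,"tz":0.0002,"twist":0}]' 60
python3 - <<'E'
from h import *
st()
E
```

```text
time_s: 44.1
tcp_pos: [0.5323, 0.0862, 0.1071]
eef_rot: [[0.999, 0.02, 0.03], [-0.03, 0.0, 1.0], [0.02, -1.0, 0.001]]
force: [-1.0, 0.6, -2.4]
grip_width: 0.0204
t 44.1 tcp [0.5323 0.0862 0.1071] tip 0.0821 jaw 88.3 w 20.4 F [-1.   0.6 -2.4] q [ 0.53  0.27 -0.49  0.01 -0.79 -2.14] tilt [0.0197 0.0008]
```

```bash
python3 -m pendant '[{"grip":0,"tx":0,"ty":0.002,"tz":0,"twist":0},{"grip":0,"tx":0,"ty":0.002,"tz":0,"twist":0},{"grip":55,"tx":0,"ty":0.001,"tz":0,"twist":0},{"grip":55,"tx":0,"ty":0.001,"tz":0,"twist":0},{"grip":55,"tx":0,"ty":0.001,"tz":0,"twist":0},{"grip":55,"tx":0,"ty":-0.03,"tz":0,"twist":0},{"grip":55,"tx":0,"ty":-0.08,"tz":0,"twist":0},{"grip":55,"tx":0,"ty":-0.1,"tz":0,"twist":0},{"grip":55,"tx":0,"ty":-0.1,"tz":0,"twist":0},{"grip":55,"tx":0,"ty":-0.1,"tz":0,"twist":0}]' 60
python3 - <<'E'
from h import *
st()
plan(.6055,.0715,.12,174)
E
```

```text
time_s: 45.35
tcp_pos: [0.5299, 0.0861, 0.2064]
eef_rot: [[0.999, 0.019, 0.031], [-0.031, 0.0, 1.0], [0.019, -1.0, 0.001]]
force: [0.3, -0.1, -0.8]
grip_width: 0.0483
t 45.35 tcp [0.5299 0.0861 0.2064] tip 0.1814 jaw 88.3 w 48.3 F [ 0.3 -0.1 -0.8] q [ 0.53  0.16 -0.38  0.01 -1.02 -2.14] tilt [0.0189 0.0007]
plan (0.6055,0.0715,tip 0.120): tx 0.0748 ty 0.0628 tz -0.0123 twist -85.7 (alt 94/-266)  rows 1.6
```

```bash
python3 -m pendant '[{"grip":57,"tx":0.02,"ty":0,"tz":-0.004,"twist":-10},{"grip":57,"tx":0.04,"ty":0,"tz":-0.008,"twist":-20},{"grip":57,"tx":0.06,"ty":0,"tz":-0.0123,"twist":-30},{"grip":57,"tx":0.0748,"ty":0,"tz":-0.0123,"twist":-40},{"grip":57,"tx":0.0748,"ty":0,"tz":-0.0123,"twist":-50},{"grip":57,"tx":0.0748,"ty":0,"tz":-0.0123,"twist":-60},{"grip":57,"tx":0.0748,"ty":0,"tz":-0.0123,"twist":-70},{"grip":57,"tx":0.0748,"ty":0,"tz":-0.0123,"twist":-80},{"grip":57,"tx":0.0748,"ty":0.03,"tz":-0.0123,"twist":-85.7},{"grip":57,"tx":0.0748,"ty":0.05,"tz":-0.0123,"twist":-85.7},{"grip":57,"tx":0.0748,"ty":0.05,"tz":-0.0123,"twist":-85.7},{"grip":57,"tx":0.0748,"ty":0.05,"tz":-0.0123,"twist":-85.7}]' 60
python3 - <<'E'
from h import *
st()
b=snap('scene')
cv2.imwrite('pics/d5.png',cv2.resize(b['frame'][:,:,::-1][160:260,260:360],None,fx=6,fy=6,interpolation=2))
plan(.6055,.0715,.077,174)
E
```

```text
time_s: 46.85
tcp_pos: [0.6054, 0.0714, 0.1579]
eef_rot: [[0.105, 0.019, -0.994], [0.994, -0.0, 0.105], [0.002, -1.0, -0.019]]
force: [0.7, 0.4, 0.7]
grip_width: 0.0502
t 46.85 tcp [0.6054 0.0714 0.1579] tip 0.1329 jaw 174.0 w 50.2 F [0.7 0.4 0.7] q [ 0.44  0.32 -0.28  0.01 -0.96 -0.55] tilt [ 0.0016 -0.0185]
plan (0.6055,0.0715,tip 0.077): tx -0.0002 ty 0.0563 tz 0.0012 twist -0.0 (alt 180/-180)  rows 0.9
```

View pics/d5.png

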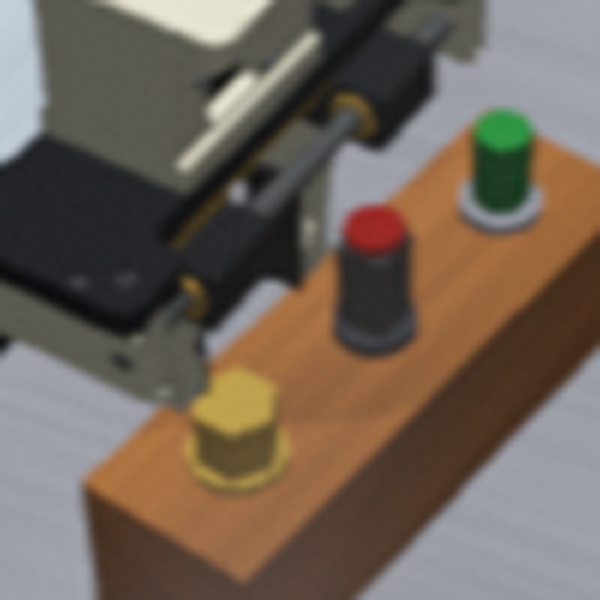

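```bash
python3 -m pendant '[{"grip":57,"tx":0,"ty":0.025,"tz":0.0005,"twist":0},{"grip":57,"tx":0,"ty":0.045,"tz":0.001,"twist":0},{"grip":57,"tx":0,"ty":0.0565,"tz":0.0012,"twist":0},{"grip":57,"tx":0,"ty":0.0565,"tz":0.0012,"twist":0},{"grip":0,"tx":0,"ty":0.0565,"tz":0.0012,"twist":0},{"grip":0,"tx":0,"ty":0.0565,"tz":0.0012,"twist":0},{"grip":0,"tx":0,"ty":0.0565,"tz":0.0012,"twist":0},{"grip":0,"tx":0,"ty":0.0565,"tz":0.0012,"twist":0},{"grip":0,"tx":0,"ty":0.0565,"tz":0.0012,"twist":0}]' 40
python3 - <<'E'
from h import *
st()
E
```

```text
time_s: 48.02
tcp_pos: [0.6057, 0.0718, 0.1025]
eef_rot: [[0.105, 0.02, -0.994], [0.994, 0.0, 0.105], [0.002, -1.0, -0.02]]
force: [-2.1, 1.8, 6.0]
grip_width: 0.0253
t 48.02 tcp [0.6057 0.0718 0.1025] tip 0.0775 jaw 174.0 w 25.3 F [-2.1  1.8  6. ] q [ 0.44  0.38 -0.34  0.01 -0.84 -0.56] tilt [ 0.0024 -0.02  ]
```

```bash
python3 -m pendant '[{"grip":0,"tx":0,"ty":-0.03,"tz":0,"twist":0},{"grip":0,"tx":0,"ty":-0.08,"tz":0,"twist":0},{"grip":0,"tx":0,"ty":-0.11,"tz":0,"twist":0},{"grip":0,"tx":0,"ty":-0.11,"tz":0,"twist":0},{"grip":0,"tx":-0.05,"ty":-0.11,"tz":0,"twist":0},{"grip":0,"tx":-0.1,"ty":-0.11,"tz":0,"twist":0},{"grip":0,"tx":-0.15,"ty":-0.11,"tz":0,"twist":0},{"grip":0,"tx":-0.165,"ty":-0.11,"tz":-0.029,"twist":0},{"grip":0,"tx":-0.165,"ty":-0.09,"tz":-0.029,"twist":0},{"grip":0,"tx":-0.165,"ty":-0.07,"tz":-0.029,"twist":0},{"grip":0,"tx":-0.165,"ty":-0.07,"tz":-0.029,"twist":0},{"grip":0,"tx":-0.165,"ty":-0.07,"tz":-0.029,"twist":0}]' 40
python3 - <<'E'
from h import *
st()
b=snap('scene');a=snap('top')
R=bot.sense();t=np.array(R['tcp_pos']);d=np.array(R['eef_rot'])[:,1]
print('tip',proj(b,t+d*.0825).round(1),'hole',proj(b,[.619,-.0951,.068]).round(1))
cv2.imwrite('pics/d6.png',cv2.resize(b['frame'][:,:,::-1][165:240,185:285],None,fx=7,fy=7,interpolation=2))
plan(.6175,-.0953,.120);plan(.6185,-.0953,.0755)
E
```

```text
time_s: 49.52
tcp_pos: [0.6159, -0.0954, 0.1726]
eef_rot: [[0.105, 0.02, -0.994], [0.994, -0.0, 0.105], [0.002, -1.0, -0.02]]
force: [0.3, -0.4, -1.1]
grip_width: 0.0259
t 49.52 tcp [ 0.6159 -0.0954  0.1726] tip 0.1476 jaw 174.0 w 25.9 F [ 0.3 -0.4 -1.1] q [ 0.16  0.32 -0.23  0.   -1.   -0.27] tilt [ 0.002  -0.0196]
tip [225.3 206.7] hole [227.  214.7]
plan (0.6175,-0.0953,tip 0.120): tx -0.0000 ty 0.0284 tz -0.0007 twist 0.0 (alt 180/-180)  rows 0.5
plan (0.6185,-0.0953,tip 0.075): tx -0.0000 ty 0.0729 tz -0.0007 twist 0.0 (alt 180/-180)  rows 1.2
```

View pics/d6.png

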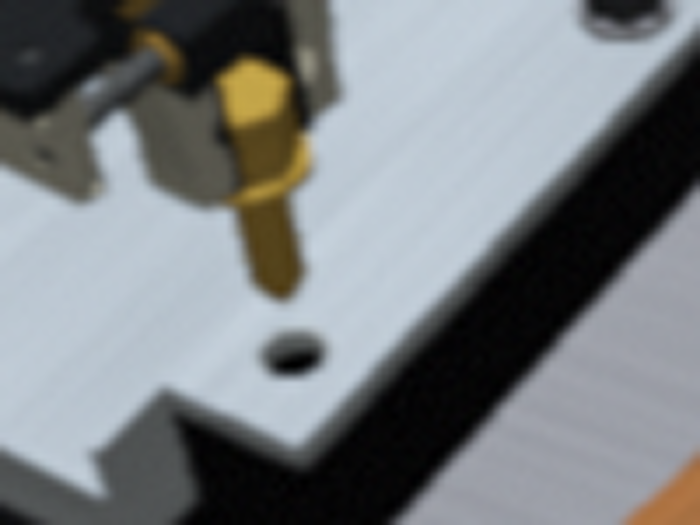

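```bash
python3 -m pendant '[{"grip":0,"tx":0,"ty":0.015,"tz":-0.0007,"twist":0},{"grip":0,"tx":0,"ty":0.025,"tz":-0.0007,"twist":0},{"grip":0,"tx":0,"ty":0.032,"tz":-0.0007,"twist":0},{"grip":0,"tx":0,"ty":0.038,"tz":-0.0007,"twist":0},{"grip":0,"tx":0,"ty":0.038,"tz":-0.0007,"twist":0}]' 40
python3 - <<'E'
from h import *
st()
plan(.6185,-.0953,.0755)
E
```

```text
time_s: 50.25
tcp_pos: [0.6176, -0.0952, 0.1348]
eef_rot: [[0.105, 0.021, -0.994], [0.994, 0.0, 0.105], [0.002, -1.0, -0.02]]
force: [0.2, 0.2, -2.2]
grip_width: 0.0256
t 50.25 tcp [ 0.6176 -0.0952  0.1348] tip 0.1098 jaw 174.0 w 25.6 F [ 0.2  0.2 -2.2] q [ 0.16  0.36 -0.27  0.   -0.92 -0.27] tilt [ 0.0024 -0.0204]
plan (0.6185,-0.0953,tip 0.075): tx -0.0001 ty 0.0343 tz -0.0002 twist 0.0 (alt 180/-180)  rows 0.5
```

Bolt end is at about 0.052 m, so it's past the interface with no contact. Continuing down.

```bash
python3 -m pendant '[{"grip":0,"tx":0,"ty":0.01,"tz":-0.0002,"twist":0},{"grip":0,"tx":0,"ty":0.018,"tz":-0.0002,"twist":0},{"grip":0,"tx":0,"ty":0.025,"tz":-0.0002,"twist":0},{"grip":0,"tx":0,"ty":0.031,"tz":-0.0002,"twist":0},{"grip":0,"tx":0,"ty":0.034,"tz":-0.0002,"twist":0},{"grip":0,"tx":0,"ty":0.034,"tz":-0.0002,"twist":0}]' 40
python3 - <<'E'
from h import *
st()
E
```

```text
time_s: 51.0
tcp_pos: [0.6186, -0.0952, 0.1008]
eef_rot: [[0.105, 0.021, -0.994], [0.994, 0.0, 0.105], [0.002, -1.0, -0.02]]
force: [0.0, -0.1, -1.6]
grip_width: 0.0254
t 51.0 tcp [ 0.6186 -0.0952  0.1008] tip 0.0758 jaw 174.0 w 25.4 F [ 0.  -0.1 -1.6] q [ 0.16  0.4  -0.3   0.   -0.85 -0.27] tilt [ 0.0023 -0.0205]
```

```bash
python3 -m pendant '[{"grip":0,"tx":0,"ty":0.002,"tz":0,"twist":0},{"grip":0,"tx":0,"ty":0.002,"tz":0,"twist":0},{"grip":57,"tx":0,"ty":0,"tz":0,"twist":0},{"grip":57,"tx":0,"ty":0,"tz":0,"twist":0},{"grip":57,"tx":0,"ty":0,"tz":0,"twist":0},{"grip":57,"tx":0,"ty":-0.03,"tz":0,"twist":0},{"grip":57,"tx":0,"ty":-0.08,"tz":0,"twist":0},{"grip":57,"tx":0,"ty":-0.12,"tz":0,"twist":0},{"grip":57,"tx":0.06,"ty":-0.12,"tz":0,"twist":0},{"grip":57,"tx":0.12,"ty":-0.12,"tz":0,"twist":0},{"grip":57,"tx":0.16,"ty":-0.12,"tz":0.05,"twist":0},{"grip":57,"tx":0.16,"ty":-0.12,"tz":0.05,"twist":0}]' 40
python3 - <<'E'
from h import *
st()
b=snap('scene','sf.png');a=snap('top','tf.png')
for c in castings(a): print(c[0].round(4),round(c[1],1),round(c[2],2))
print('expect hex top home',proj(b,[.619,-.0951,.096]).round(1),proj(a,[.619,-.0951,.096]).round(1))
for s in(a,b):
  print([(c.tolist(),t.tolist()) for c,t in blob(s,((22,90,60),(34,255,255)))])
w=lambda s,u,v:cv2.resize(s['frame'][:,:,::-1][v:v+75,u:u+100],None,fx=4,fy=4,interpolation=2)
x=np.hstack([w(b,185,170),w(a,380,180)])
y=cv2.resize(np.hstack([a['frame'][:,:,::-1][100:400,60:360],b['frame'][:,:,::-1][100:400,270:570]]),(800,300*800//600))[:300]
cv2.imwrite('pics/f1.png',np.vstack([x,y[:300]]))
E
```

```text
time_s: 52.5
tcp_pos: [0.5811, 0.0717, 0.2201]
eef_rot: [[0.101, 0.02, -0.995], [0.995, 0.001, 0.101], [0.003, -1.0, -0.02]]
force: [0.2, 0.0, 0.1]
grip_width: 0.0499
t 52.5 tcp [0.5811 0.0717 0.2201] tip 0.1951 jaw 174.2 w 49.9 F [0.2 0.  0.1] q [ 0.46  0.22 -0.26  0.01 -1.07 -0.57] tilt [ 0.0027 -0.0198]
[0.4248 0.381  0.056 ] 7.8 0.6
expect hex top home [224.7 205.3] [425.7 212. ]
[([281.12, 125.73], [275, 104, 13, 45, 471]), ([194.95, 140.36], [188, 133, 15, 17, 186]), ([63.49, 145.69], [60, 142, 9, 8, 45]), ([61.27, 198.86], [57, 196, 10, 7, 49]), ([424.35, 214.19], [417, 206, 16, 17, 204]), ([58.48, 253.48], [55, 251, 9, 6, 42])]
[([223.92, 205.55], [218, 201, 13, 10, 88]), ([230.14, 215.48], [225, 212, 9, 8, 21]), ([628.86, 349.26], [625, 346, 9, 7, 43]), ([305.48, 377.0], [286, 349, 40, 56, 858]), ([421.31, 405.73], [412, 396, 19, 20, 297]), ([626.44, 413.48], [622, 409, 10, 9, 62])]
```

View pics/f1.png

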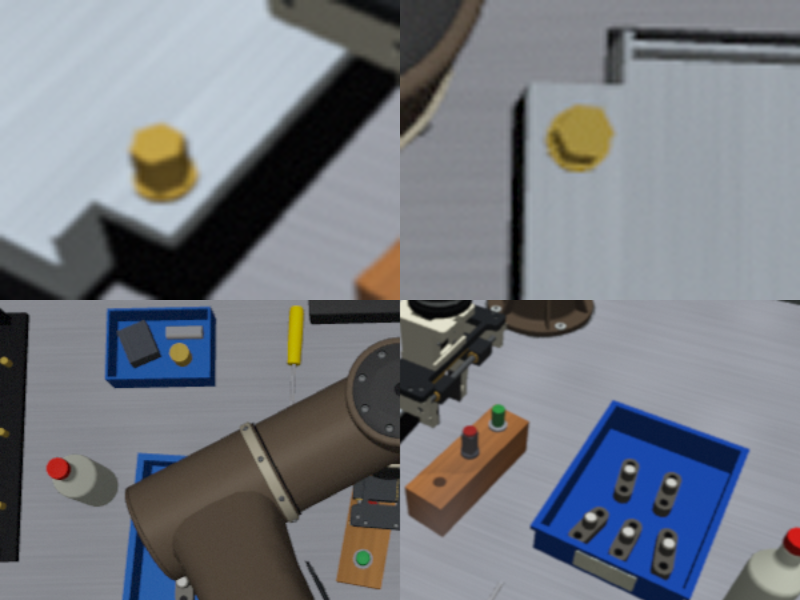

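```bash
python3 -c "
from cell import bot
print(bot.finish_job())"
```

```text
the job is handed in; nothing more can be done
None
```

The job is done and handed in at about 52.5 s of the 210 s allowed.

- **Castings:** All five were picked from the tray and set in the blue tote. The last scene picture shows five lying in the tote. The top camera saw only one there at the end because the arm was in the way.
- **Drift:** It was driven down to its collar, with the vertical force rising to 43 N and almost no further movement. I then opened the gripper and saw it standing with its collar on the lug plate. After I drew it out, the hole offset measured 0.8 mm, down from 5.1 mm. That is close to what the image fit can resolve. The drift now stands back in its own hole in the tool block.
- **Bolt:** It went in with no resistance and was pressed a further 2 mm as it seated. The head appears within 1 pixel of where it should be when fully home, where 1 pixel is about 2 mm. I did not measure the seating more closely than that.
- **Other checks:** The tool had tilted by about 0.02 rad over the run, and this did not affect the fits. The bystanders were not touched. The gauge, screwdriver and bottle show in place in the last pictures, but I did not re-measure the other bystanders.

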